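Clear the jammed filter lane and send off the packed tray

ROBOT

A 6-joint arm with a two-finger parallel gripper is mounted at the origin on the work surface. World frame = base frame: x ahead of the robot, y to its left, z up, the work surface at z = 0. Lengths are in mm, angles in rad, forces in N, time in s.
With the tool pointing down it reaches from about 350 to 975 mm from the base axis. Payload 7.1 kg.
Tool frame: the origin (TCP) lies on the mounting face of the last link; the fingertips stand 182 mm ahead of it and the grasp point (between the pads) lies 163 mm ahead of it (ctrl.finger_overhang is the distance from the TCP to the fingertips, in mm); z points along the fingers, y is the direction in which the jaws open and shut (so a half turn about z gives the same grasp; the last joint's range is limited). The gripper opens to 88 mm and grips with 3 to 60 N. Pads are 20 mm wide; open, the fingers measure 115 mm over their backs; the gripper's body (75 mm by 178 mm) begins 61 mm behind the grasp point.
Start: joints at [1.275, 0.423, 1.63, -0, 1.089, -0.019], TCP at [170.768, 601.203, 404.675] pointing down, gripper open.
Joint ranges: [-3, 3], [-0.9, 2.11], [0.09, 2.58], [-1.31, 4.45], [0.11, 2.69], [-2.54, 2.54]. Speed limits (rad/s): [2.39, 2.39, 3.01, 3.14, 3.14, 3.14].

INTERFACE

Orientations are given as a rotation vector (axis times angle).
In Python, from workcell import ctrl, viewer, recognise gives the robot as it stands.
- The arm moves only by the shell command python3 -m handwheel 'ROWS'. ROWS is JSON, a list of rows, each an object of numbers: "gripper": the closure, from 0 (fully open) to 1 (shut); "tx", "ty", "tz": the shift along the tool's x, y, z in m; "rx", "ry", "rz": the turn, a rotation vector about the tool's x, y, z in degrees. In form: [{"gripper": .., "tx": .., "ty": .., "tz": .., "rx": .., "ry": .., "rz": ..}, ...]. A call has 1 to 8 rows; each row shifts and turns the commanded pose from where the row before left it, along the tool's axes as they then stand; what a row does not reach is not made up. A row lasts 1/8 s, in which the tool goes at most 62.5 mm and 10.7 degrees, less where a joint would pass 70% of its speed; a pose out of reach is approached as far as the arm can. A call with a gripper value outside its range is refused whole. The fingers move at their own pace and stop on an object; the grip force is fixed at half the most. Time passes only in rows, so rows that do not move let the fingers close. It gives the time, the measured TCP pose, the force and the opening at its end, in the units of the state.
- ctrl.get_obs(): the state, without advancing time (a new reading comes with each control period).
- viewer.get_image(name): name is "side" or "top"; returns a dict with "image" (480x640x3 uint8, red, green, blue), "range_z" (480x640 float32, mm along the optical axis (not along the pixel's ray), 0 where there is no reading), "vfov" (degrees; the focal length in pixels is half the picture's height over the tangent of half this angle, whatever the lens; pixels are square), "cx", "cy" (the principal point, pixels), "extrinsics" (4x4, takes a point from world to camera coordinates). Camera axes: x right, y up, looking along -z (the intrinsics and any distortion apply to the point x, -y, -z); pixel columns grow to the right and rows downward; lengths in mm; the calibration is good to about 2 mm. A picture is of the moment at which its call begins.
- ctrl.close_job(): hands the job in, once; it reports no verdict.
Trained networks look in a picture, given as the dict that the camera call returned (one of the last four; its "shot" number tells which), for a name from the list of things; names that differ only in an ending like _2 or _b are one class to them, and where a whole thing is asked for, a point or a joint stands for the part that bears it (a point fixed in the world has none). Each returns a list of dicts, best first, with "p" (0 to 1); they miss things now and then, are a little off and sometimes report something else, mostly with a low value. They report only what shows in the picture. A call takes as long as a camera call. They do not tell look-alikes from the thing itself.
- recognise(picture, name): "xy" ([column, row] as shares, 0 to 1, of the picture: columns of its width, rows of its height, amid what is visible of it).
The state is a dict: "t": time; "qpos": joint angles; "qvel": joint speeds; "joint_torque": joint torques, N m; "ee_pos": TCP position; "orientation": TCP orientation; "ft_force": force on the tool from outside, world axes, zero at the start; "moment": the same for the moment, N m; "width": finger opening in mm.
Only numpy, scipy, OpenCV 4.12 (cv2) and the standard library are available. Lean on these libraries where they do the work, as an engineer would, in place of code of your own. Each camera call takes 0.05 s, during which the arm holds its last target.

TASK

A fuel filter has jammed askew under the hood of the roll-feed lane: push it back up to the open loading shelf and take it out there. Lay it and every loose filter on the counter into the packing tray, each settled in a notch of its own across both rails (set down, not dropped). When all are in, slide the loaded tray flat along the counter into the taped outline, all filters still in their notches, and leave the other things on the counter where they are.

Things in the scene. Friction and masses are not known exactly. Their poses are not given: they have to be found in the camera images.
- lane: roll-feed filter lane, grey sheet-metal channel 338 x 90 mm, fixed. Origin: centre of its underside, on the counter; x points up the lane. Along x: open trough -165 to -95 mm (floor 14 mm up, front stop 34 mm high); slope -95 to 55 mm, floor rising evenly from 14 to 46 mm; level open shelf 55 to 165 mm. Inside width 82 mm; walls 4 mm, rising 54 mm above the slope.
- lane_slot (a point): point on the sloping floor in the middle of the lane, at lane x = -70 mm, under the slot in the hood. Hood lips reach in 21 mm from both walls over the slope (lane x = -105 to 40 mm), undersides 50 mm above the floor, tops 99 mm above the counter at most, leaving a middle slot 40 mm wide: a filter cannot pass up through it, shut fingers can reach down in.
- lane_shelf (a point): centre of the level loading shelf's floor, 46 mm above the counter, at lane x = 110 mm. Open above; side walls 30 mm and end wall 32 mm above this floor. A filter left on this level floor stays; on the slope it rolls back down.
- filter_jam: the jammed filter, lying askew across the lane under the hood, its centre near lane x = -25 mm, jammed against both walls. A spin-on fuel filter: plain white cylinder 44 mm across and 76 mm long, 0.15 kg, ribbed at one end, grey steel plate with a black ring at the other. Origin at its centre; its x axis is the cylinder's axis (it may have rolled about it).
- filter_1: a loose spin-on fuel filter: plain white cylinder 44 mm across and 76 mm long, 0.15 kg, ribbed at one end, grey steel plate with a black ring at the other. Origin at its centre; its x axis is the cylinder's axis (it may have rolled about it). Lies on its side on the counter at the start, centre 22 mm up; rolls away if knocked; may be absent.
- filter_2: a loose spin-on fuel filter: plain white cylinder 44 mm across and 76 mm long, 0.15 kg, ribbed at one end, grey steel plate with a black ring at the other. Origin at its centre; its x axis is the cylinder's axis (it may have rolled about it). Lies on its side on the counter at the start, centre 22 mm up; rolls away if knocked; may be absent.
- filter_3: a loose spin-on fuel filter: plain white cylinder 44 mm across and 76 mm long, 0.15 kg, ribbed at one end, grey steel plate with a black ring at the other. Origin at its centre; its x axis is the cylinder's axis (it may have rolled about it). Lies on its side on the counter at the start, centre 22 mm up; rolls away if knocked; may be absent.
- tray: packing tray, plywood, 112 mm (x) by 304 mm (y), about 0.45 kg, loose. Origin: centre of its underside. Walls 26 mm high, 6 mm thick; floor 6 mm. Two notched rails along y at x = -26 and 26 mm (12 mm thick, 40 mm clear between), tops 38 mm above the counter. A filter on top of the rails instead of in a notch has its centre 60 mm up.
- notch_0 (a point): notch 0 of the tray (at tray y = -108 mm), one of four alike: 90-degree V cut across both rails, 40 mm wide, 20 mm deep. The point is where the centre of a settled filter lies, 49 mm above the counter, filter axis along the tray's x. Free if no filter is there.
- notch_1 (a point): notch 1 of the tray (at tray y = -36 mm), one of four alike: 90-degree V cut across both rails, 40 mm wide, 20 mm deep. The point is where the centre of a settled filter lies, 49 mm above the counter, filter axis along the tray's x. Free if no filter is there.
- notch_2 (a point): notch 2 of the tray (at tray y = 36 mm), one of four alike: 90-degree V cut across both rails, 40 mm wide, 20 mm deep. The point is where the centre of a settled filter lies, 49 mm above the counter, filter axis along the tray's x. Free if no filter is there.
- notch_3 (a point): notch 3 of the tray (at tray y = 108 mm), one of four alike: 90-degree V cut across both rails, 40 mm wide, 20 mm deep. The point is where the centre of a settled filter lies, 49 mm above the counter, filter axis along the tray's x. Free if no filter is there.
- outline: the rectangle of yellow tape stuck on the counter: inside 150 mm (x) by 344 mm (y), tape 14 mm wide. Origin at its centre, flat on the counter. The tray belongs inside it with its long side along the outline's y.
- grease_tub: grey tub of grease with a white lid, 72 mm across, 110 mm high, standing; origin at its foot. Leave alone.
- spray: grey spray can, 54 mm across, 160 mm high, standing; origin at its foot. Leave alone.
- wrench: wrench 150 mm long lying along its x; origin under its middle. Leave alone.
- bearing: bearing ring lying flat, 62 mm across, 16 mm high; origin at the centre of its underside. Leave alone.
- tape: roll of packing tape lying flat, 100 mm across, 48 mm high; origin at the centre of its underside. Leave alone.
- padbox: cardboard box 85 x 120 x 55 mm; origin at the centre of its underside. Leave alone.
- plugbox: cardboard box 60 x 90 x 30 mm; origin at the centre of its underside. Leave alone.
Mind the look-alikes: they are no part of the job. What is shaped like the filter_2 but turquoise is not meant.

How it is judged:
By the outcome, as a careful person would: the job done as asked, in the order asked, and still so for the second after the job is handed in, with the robot touching nothing.
Of filter_1, filter_2, filter_3 only 2 to 3 are there at a start; the rules pass over those that are not, and their reading is None.
At some moment in a run one of tray may be knocked a few centimetres aside while the robot is not near it.
It also fails if it takes over 210 s, if anything falls off the work surface, if the arm or the gripper's body presses on something with over 40 N, if the wrist force passes 120 N, or if a joint passes its speed limit or range.

## Working session

There is one attempt and no reset: what is moved stays moved. The work goes in short steps, Python scripts to look and compute and a shell command to move; the robot and the scene stay as the last step left them, time stands still between calls to the robot, and variables do not carry over. Pictures are saved under pics/ and viewed, and the job is handed in when it is done.

```bash
ls -la; mkdir -p pics; python3 - <<'E'
from workcell import ctrl, viewer, recognise
import cv2,numpy as np
print(ctrl.get_obs())
for n in ["top","side"]:
    p=viewer.get_image(n)
    cv2.imwrite(f"pics/{n}0.png",p["image"][:,:,::-1])
    print(n,p["vfov"],p["cx"],p["cy"],p["extrinsics"],[k for k in p])
E
```

```text
total 12
drwxr-xr-x  3 agent agent 4096 Dec  7 02:01 .
drwxr-xr-x 23 root  root  4096 Dec  7 02:01 ..
drwxr-xr-x  2 agent agent 4096 Dec  7 02:01 pics
{'t': 0.0, 'qpos': array([ 1.27497497e+00,  4.23828167e-01,  1.63073612e+00, -2.67717407e-05,
        1.08863710e+00, -1.90106100e-02]), 'qvel': array([ 0.0013955 , -0.00086664,  0.00011669,  0.00049398,  0.00081669,
        0.00086211]), 'joint_torque': array([ 1.05938001e-03, -5.44605732e+01, -2.73679286e+01,  6.45125401e-02,
        2.25937483e-02, -6.14262603e-05]), 'ee_pos': array([170.70134067, 600.91993305, 403.89128416]), 'orientation': array([-4.33375377e-01, -3.11132552e+00,  2.50139944e-03]), 'ft_force': array([-0.19286338, -0.07746369,  0.11805155]), 'moment': array([-0.03301415,  0.01897745, -0.02650725]), 'width': 87.93096906941503}
top 53.37682018116545 321.9532626044572 234.18710115116278 [[-9.57694981e-03 -9.99853048e-01  1.42184788e-02 -3.39104611e+01]
 [ 9.80287194e-01 -6.58143055e-03  1.97468232e-01 -5.36269493e+02]
 [-1.97345635e-01  1.58293360e-02  9.80206168e-01 -9.41800990e+02]
 [ 0.00000000e+00  0.00000000e+00  0.00000000e+00  1.00000000e+00]] ['image', 'range_z', 'vfov', 'cx', 'cy', 'extrinsics', 'shot']
side 46.244444802177334 316.94940757964343 242.8209353203605 [[-9.99396476e-01 -3.44249397e-02 -4.64826274e-03  4.98217382e+02]
 [ 1.66696029e-02 -5.92670879e-01  8.05272223e-01 -7.52407470e+01]
 [-3.04763377e-02  8.04708738e-01  5.92887039e-01 -1.35645909e+03]
 [ 0.00000000e+00  0.00000000e+00  0.00000000e+00  1.00000000e+00]] ['image', 'range_z', 'vfov', 'cx', 'cy', 'extrinsics', 'shot']
```

View pics/top0.png

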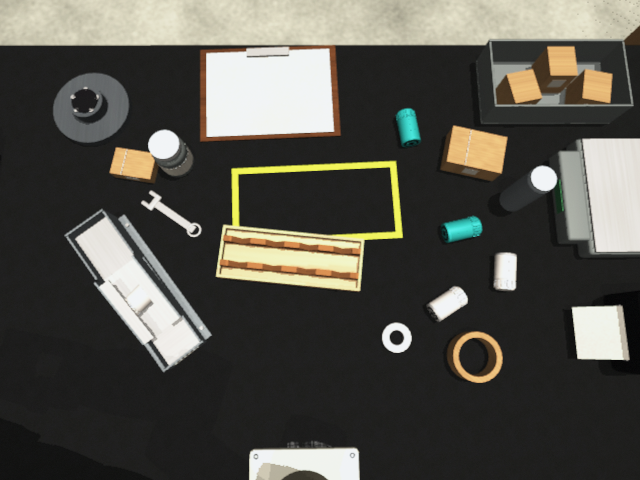

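View pics/side0.png

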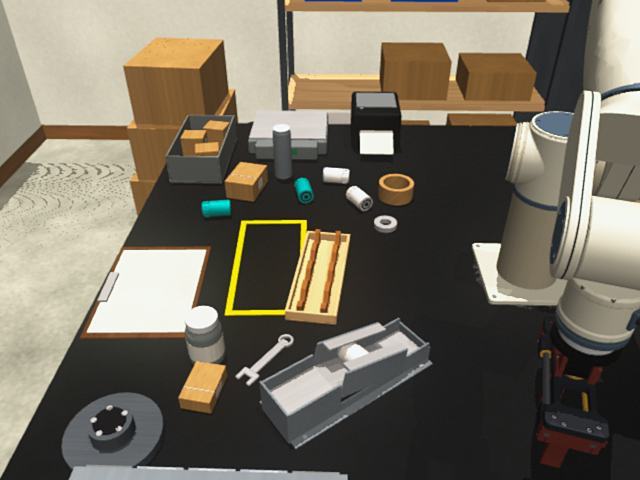

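Two loose white filters at about (447,304) and (505,271) in the top view. The turquoise ones at (408,127) and (461,229) are look-alikes. The jammed filter shows white under the hood at (140,300), and the tray overlaps the lower edge of the taped outline.

```bash
cat > h.py <<'E'
from workcell import ctrl, viewer, recognise
import cv2,numpy as np
from scipy.spatial.transform import Rotation as R
def snap(n,save=None):
    p=viewer.get_image(n)
    if save: cv2.imwrite(f"pics/{save}.png",p["image"][:,:,::-1])
    return p
def cloud(p):
    f=240/np.tan(np.radians(p["vfov"])/2)
    v,u=np.mgrid[0:480,0:640].astype(float)
    d=p["range_z"].astype(float)
    X=np.stack([(u-p["cx"])/f*d,-(v-p["cy"])/f*d,-d,np.ones_like(d)],-1)
    W=X@np.linalg.inv(p["extrinsics"]).T
    W=W[...,:3]; W[d<=0]=np.nan
    return W
def proj(p,P):
    f=240/np.tan(np.radians(p["vfov"])/2)
    P=np.atleast_2d(P); C=np.c_[P,np.ones(len(P))]@p["extrinsics"].T
    return np.c_[p["cx"]+f*C[:,0]/-C[:,2],p["cy"]-f*C[:,1]/-C[:,2]]
def crop(p,u0,v0,u1,v1,name,s=4):
    c=p["image"][v0:v1,u0:u1,::-1]
    cv2.imwrite(f"pics/{name}.png",cv2.resize(c,None,fx=s,fy=s,interpolation=cv2.INTER_CUBIC))
def obs():
    o=ctrl.get_obs(); Rm=R.from_rotvec(o["orientation"]).as_matrix()
    print("t",round(o["t"],2),"ee",o["ee_pos"].round(1),"tip",(o["ee_pos"]+182*Rm[:,2]).round(1),"q",o["qpos"].round(2),"F",o["ft_force"].round(1),"w",round(o["width"],1))
    print("tool axes (cols x,y,z):\n",Rm.round(3)); return o,Rm
E
python3 - <<'E'
from h import *
p=snap("top");W=cloud(p)
s=snap("side");S=cloud(s)
for v in range(60,480,60):
    print([None if np.isnan(W[v,u,0]) else tuple(W[v,u].round(0)) for u in range(20,640,100)])
print("side")
for v in range(150,480,60):
    print([None if np.isnan(S[v,u,0]) else tuple(S[v,u].round(0)) for u in range(20,640,100)])
for n in ["filter_1","filter_jam","tray","outline","lane","lane_shelf","notch_0","notch_3","lane_slot"]:
    for q,C,nm in((p,W,"top"),(s,S,"side")):
        for r in recognise(q,n)[:6]:
            u=r["xy"][0]*640;v=r["xy"][1]*480
            print(n,nm,round(r["p"],2),round(u),round(v),C[int(v),int(u)].round(0))
crop(p,380,100,540,330,"c1",3);crop(p,60,200,220,380,"c2",4)
E
```

```text
[(np.float64(968.0), np.float64(665.0), np.float64(2.0)), (np.float64(968.0), np.float64(433.0), np.float64(2.0)), (np.float64(967.0), np.float64(197.0), np.float64(4.0)), (np.float64(964.0), np.float64(-38.0), np.float64(8.0)), (np.float64(968.0), np.float64(-277.0), np.float64(1.0)), (np.float64(957.0), np.float64(-508.0), np.float64(18.0)), (np.float64(921.0), np.float64(-703.0), np.float64(77.0))]
[(np.float64(818.0), np.float64(650.0), np.float64(0.0)), (np.float64(807.0), np.float64(413.0), np.float64(22.0)), (np.float64(815.0), np.float64(193.0), np.float64(3.0)), (np.float64(813.0), np.float64(-37.0), np.float64(6.0)), (np.float64(814.0), np.float64(-269.0), np.float64(2.0)), (np.float64(805.0), np.float64(-492.0), np.float64(22.0)), (np.float64(814.0), np.float64(-738.0), np.float64(-0.0))]
[(np.float64(674.0), np.float64(632.0), np.float64(3.0)), (np.float64(673.0), np.float64(410.0), np.float64(3.0)), (np.float64(672.0), np.float64(188.0), np.float64(2.0)), (np.float64(671.0), np.float64(-36.0), np.float64(1.0)), (np.float64(669.0), np.float64(-261.0), np.float64(3.0)), (n
[... 4718 characters left out ...]
 0.66 348 348 [428. 322.  74.]
tray top 0.7 289 259 [492.  33.   3.]
tray top 0.21 170 211 [599. 296.   8.]
tray side 0.85 318 280 [495.  41.   7.]
outline top 0.8 343 169 [696. -88.   2.]
outline top 0.73 288 256 [497.  35.   9.]
outline side 0.8 238 261 [698. -27.   3.]
lane top 0.66 140 287 [428. 321.  84.]
lane side 0.79 336 379 [452. 370.  44.]
lane_shelf top 0.6 138 285 [432. 324.  88.]
lane_shelf side 0.65 338 378 [448. 366.  42.]
notch_0 top 0.65 291 257 [496.  31.   5.]
notch_0 side 0.86 317 280 [497.  47.   9.]
notch_3 top 0.65 291 257 [496.  31.   5.]
notch_3 side 0.86 317 280 [497.  47.   9.]
lane_slot top 0.97 138 285 [437. 344.  39.]
lane_slot side 0.84 336 376 [452. 361.  42.]
```

```bash
python3 - <<'E'
from h import *
o,Rm=obs()
E
```

```text
t 1.1 ee [170.8 601.2 404.6] tip [170.8 601.2 222.6] q [ 1.28  0.42  1.63  0.    1.09 -0.02] F [ 0.1 -0.   1.5] w 88.2
tool axes (cols x,y,z):
 [[-0.962  0.273 -0.   ]
 [ 0.273  0.962 -0.   ]
 [ 0.    -0.    -1.   ]]
```

View pics/c1.png

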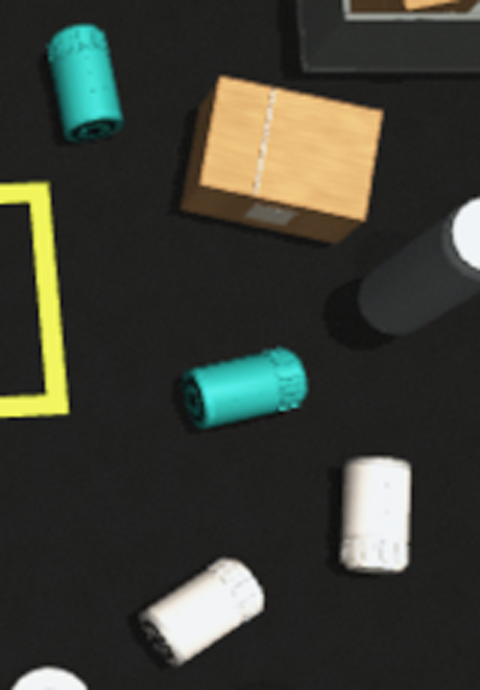

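View pics/c2.png

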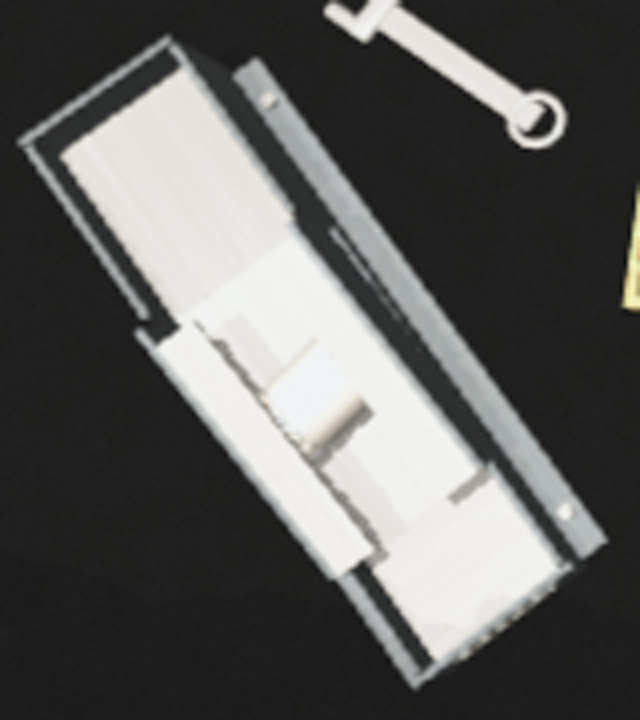

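```bash
cat > fit.py <<'E'
from h import *
from scipy.optimize import least_squares
def fitcyl(P,x0,y0,zc=22,rad=75,white=None):
    m=(np.hypot(P[:,0]-x0,P[:,1]-y0)<rad)&(P[:,2]>zc-10)&(P[:,2]<zc+30)
    Q=P[m]
    c=Q[:,:2].mean(0);u,s,vt=np.linalg.svd(Q[:,:2]-c,full_matrices=False)
    th=np.arctan2(vt[0,1],vt[0,0])
    def f(a):
        n=np.array([-np.sin(a[2]),np.cos(a[2])])
        d=(Q[:,:2]-a[:2])@n
        ax=np.array([np.cos(a[2]),np.sin(a[2])]);t=(Q[:,:2]-a[:2])@ax
        return np.r_[np.hypot(d,Q[:,2]-a[3])-22, 0.02*t.mean(), 0.5*(a[3]-zc)]
    a=least_squares(f,[c[0],c[1],th,zc],loss="soft_l1",f_scale=2).x
    ax=np.array([np.cos(a[2]),np.sin(a[2])]);t=(Q[:,:2]-a[:2])@ax
    lo,hi=np.percentile(t,[1,99]);
    ce=a[:2]+ax*(lo+hi)/2
    return ce.round(1),np.degrees(a[2]).round(1),"z",a[3].round(1),"len",(hi-lo).round(1),len(Q)
def rect(P,x0,x1,y0,y1,z0,z1):
    m=(P[:,0]>x0)&(P[:,0]<x1)&(P[:,1]>y0)&(P[:,1]<y1)&(P[:,2]>z0)&(P[:,2]<z1)
    Q=P[m][:,:2].astype(np.float32);return cv2.minAreaRect(Q),len(Q)
def hmap(P,C,x0,x1,y0,y1,name,res=1.0,s=2):
    # rows: x descending; cols: y descending
    H=int((x1-x0)/res);Wd=int((y1-y0)/res);im=np.zeros((H,Wd,3),np.uint8)
    m=(P[:,0]>x0)&(P[:,0]<x1)&(P[:,1]>y0)&(P[:,1]<y1)
    P=P[m];C=C[m];o=np.argsort(P[:,2]);P=P[o];C=C[o]
    r=((x1-P[:,0])/res).astype(int).clip(0,H-1);c=((y1-P[:,1])/res).astype(int).clip(0,Wd-1)
    z=(P[:,2].clip(0,110)*2.3).astype(np.uint8)
    im[r,c]=cv2.applyColorMap(z[:,None],cv2.COLORMAP_JET)[:,0]
    cv2.imwrite(f"pics/{name}.png",cv2.resize(im,None,fx=s,fy=s,interpolation=cv2.INTER_NEAREST))
E
python3 - <<'E'
from fit import *
D={}
for n in ["top","side"]:
    p=snap(n);W=cloud(p).reshape(-1,3);C=p["image"].reshape(-1,3);k=~np.isnan(W[:,0]);D[n]=(W[k],C[k])
    for a in [(398,-294),(455,-420)]: print(n,fitcyl(W[k],*a))
    print("tray",rect(W[k],380,620,-150,220,16,34))
    Cc=C[k].astype(int)
    y=(Cc[:,0]>180)&(Cc[:,1]>170)&(Cc[:,2]<90)&(np.abs(W[k][:,2])<8)&(W[k][:,0]<800)&(W[k][:,0]>400)
    print("outline",cv2.minAreaRect(W[k][y][:,:2].astype(np.float32)),y.sum())
    hmap(W[k],Cc,240,640,220,520,"hm_"+n)
P=np.r_[D["top"][0],D["side"][0]]
for a in [(398,-294),(455,-420)]: print(fitcyl(P,*a))
np.savez("cl.npz",t=D["top"][0],s=D["side"][0])
E
```

```text
top (array([ 392. , -298.3]), np.float64(-58.1), 'z', np.float64(21.2), 'len', np.float64(76.4), 820)
top (array([ 457.4, -426.6]), np.float64(173.8), 'z', np.float64(21.1), 'len', np.float64(75.4), 811)
tray (((491.7985534667969, 29.915618896484375), (304.62225341796875, 112.7850570678711), 83.75431823730469), 2216)
outline ((620.1795654296875, -25.846771240234375), (179.42037963867188, 373.09307861328125), 2.2346324920654297) 722
side (array([ 389.5, -297. ]), np.float64(-58.8), 'z', np.float64(23.7), 'len', np.float64(76.1), 397)
side (array([ 456.9, -428.2]), np.float64(174.8), 'z', np.float64(23.7), 'len', np.float64(75.4), 354)
tray (((491.76849365234375, 27.42791748046875), (312.93927001953125, 112.81062316894531), 83.73595428466797), 1448)
outline ((617.51806640625, -27.084335327148438), (178.8323974609375, 383.9129333496094), 2.3052544593811035) 1103
(array([ 391.3, -297.6]), np.float64(-58.3), 'z', np.float64(21.6), 'len', np.float64(77.7), 1217)
(array([ 457.4, -426.9]), np.float64(174.0), 'z', np.float64(21.5), 'len', np.float64(75.4), 1165)
```

```bash
python3 -c "
import cv2,numpy as np
a=cv2.imread('pics/hm_top.png');b=cv2.imread('pics/hm_side.png')
cv2.imwrite('pics/hm.png',cv2.resize(np.hstack([a,b]),(900,600))[:, :])"; python3 -c "
import cv2;i=cv2.imread('pics/hm.png');cv2.imwrite('pics/hm.png',cv2.resize(i,(800,533)))"
```

```text
(no output)
```

View pics/hm.png

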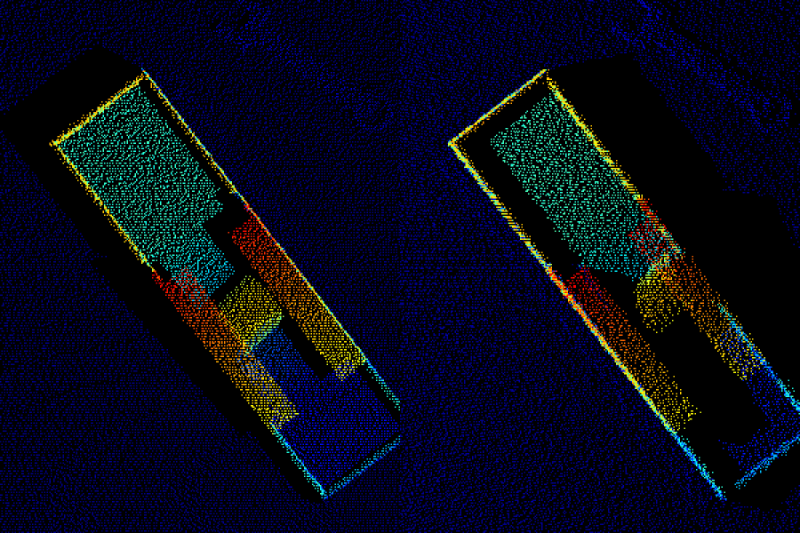

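```bash
cat > lane.py <<'E'
from fit import *
d=np.load("cl.npz")
for n in "ts":
    P=d[n]
    r=rect(P,245,620,230,515,26,105);print(n,r)
P=np.r_[d["t"],d["s"]]
r,_=rect(P,245,620,230,515,26,105)
(c,s,a)=r
print(r)
for th in [np.radians(a), np.radians(a+90)]:
    print(np.degrees(th),np.cos(th),np.sin(th))
E
python3 lane.py
```

```text
t (((426.23126220703125, 344.9183654785156), (341.3101806640625, 91.65403747558594), 37.496925354003906), 6792)
s (((425.7400817871094, 344.33160400390625), (340.755126953125, 95.27400207519531), 37.451053619384766), 8239)
((426.16058349609375, 344.6536865234375), (341.814453125, 95.27400207519531), 37.4510498046875)
37.4510498046875 0.7938731411976105 0.6080834117824945
127.4510498046875 -0.6080834117824944 0.7938731411976107
```

```bash
cat > jam.py <<'E'
from fit import *
import sys
th=np.radians(37.47);Rl=np.array([[np.cos(th),-np.sin(th)],[np.sin(th),np.cos(th)]]);L0=np.array([426,344.7])
def tolane(P): return np.c_[(P[:,:2]-L0)@Rl,P[:,2]]
def toworld(x,y): return L0+Rl@np.array([x,y])
def lmap(name,s=4):
    Ps=[];Cs=[]
    for n in ["top","side"]:
        p=snap(n);W=cloud(p).reshape(-1,3);k=~np.isnan(W[:,0]);Ps.append(tolane(W[k]));Cs.append(p["image"].reshape(-1,3)[k])
    return Ps,Cs
if __name__=="__main__":
    d=np.load("cl.npz")
    for n in "ts":
        Q=tolane(d[n])
        for lo in range(-60,60,4):
            m=(abs(Q[:,1])<19)&(Q[:,0]>lo)&(Q[:,0]<lo+4)&(Q[:,2]>5)
            fl=14+(lo+2+95)*32/150
            q=Q[m]; print(n,lo,"floor",round(fl), [ (round(b),round(float(np.median(q[(abs(q[:,1]-b)<5),2])),0) if (abs(q[:,1]-b)<5).any() else None) for b in (-15,-5,5,15)])
E
python3 jam.py
```

```text
t -60 floor 22 [(-15, None), (-5, 21.0), (5, 23.0), (15, 22.0)]
t -56 floor 23 [(-15, None), (-5, 23.0), (5, 24.0), (15, 23.0)]
t -52 floor 24 [(-15, None), (-5, 25.0), (5, 24.0), (15, 23.0)]
t -48 floor 24 [(-15, None), (-5, 24.0), (5, 27.0), (15, 50.0)]
t -44 floor 25 [(-15, 59.0), (-5, 57.0), (5, 58.0), (15, 59.0)]
t -40 floor 26 [(-15, 67.0), (-5, 64.0), (5, 65.0), (15, 67.0)]
t -36 floor 27 [(-15, 69.0), (-5, 69.0), (5, 71.0), (15, 70.0)]
t -32 floor 28 [(-15, 72.0), (-5, 72.0), (5, 73.0), (15, 72.0)]
t -28 floor 29 [(-15, 74.0), (-5, 73.0), (5, 73.0), (15, 73.0)]
t -24 floor 30 [(-15, 74.0), (-5, 74.0), (5, 74.0), (15, 73.0)]
t -20 floor 30 [(-15, 74.0), (-5, 73.0), (5, 72.0), (15, 72.0)]
t -16 floor 31 [(-15, 73.0), (-5, 72.0), (5, 71.0), (15, 71.0)]
t -12 floor 32 [(-15, 72.0), (-5, 70.0), (5, 70.0), (15, 68.0)]
t -8 floor 33 [(-15, 68.0), (-5, 69.0), (5, 66.0), (15, 63.0)]
t -4 floor 34 [(-15, 65.0), (-5, 63.0), (5, 63.0), (15, 92.0)]
t 0 floor 35 [(-15, None), (-5, None), (5, None), (15, None)]
t 4 floor 36 [(-15, None), (-5, 37.0), (5, 37.0), (15, 35.0)]
t 8 floor 36 [(-15
[... 1999 characters left out ...]
 None)]
s 16 floor 38 [(-15, 40.0), (-5, 39.0), (5, 40.0), (15, 95.0)]
s 20 floor 39 [(-15, 42.0), (-5, 42.0), (5, 41.0), (15, None)]
s 24 floor 40 [(-15, 42.0), (-5, 42.0), (5, 42.0), (15, 41.0)]
s 28 floor 41 [(-15, 42.0), (-5, 43.0), (5, 43.0), (15, 42.0)]
s 32 floor 42 [(-15, 45.0), (-5, 44.0), (5, 43.0), (15, 44.0)]
s 36 floor 42 [(-15, 43.0), (-5, 44.0), (5, 44.0), (15, 44.0)]
s 40 floor 43 [(-15, 46.0), (-5, 45.0), (5, 45.0), (15, 45.0)]
s 44 floor 44 [(-15, 45.0), (-5, 46.0), (5, 46.0), (15, 47.0)]
s 48 floor 45 [(-15, 47.0), (-5, 47.0), (5, 46.0), (15, 46.0)]
s 52 floor 46 [(-15, 48.0), (-5, 47.0), (5, 47.0), (15, 48.0)]
s 56 floor 47 [(-15, 47.0), (-5, 48.0), (5, 47.0), (15, 47.0)]
```

```bash
cat > go.py <<'E'
from jam import *
def go(x,y,tipz,beta,quiet=False):
    """totals: first rz, then tx,ty in the turned frame, tz"""
    o=ctrl.get_obs();Rm=R.from_rotvec(o["orientation"]).as_matrix();e=o["ee_pos"]
    b0=np.degrees(np.arctan2(Rm[1,1],Rm[0,1]))
    q1=np.degrees(np.arctan2(y,x)); best=None
    for k in range(-3,4):
        b=beta+180*k; q6=q1-b
        q6n=(q6+180)%360-180
        d=(b-b0+180)%360-180
        if best is None or abs(q6n)<abs(best[1])-1e-6: best=(b,q6n,d)
    b,q6,d=best
    # tilt check
    br=np.radians(b0+d);ty=np.array([np.cos(br),np.sin(br)]);tx=np.array([-np.sin(br),np.cos(br)])
    D=np.array([x,y])-e[:2]
    print(f"t={o['t']:.1f} tip={e[0]:.1f},{e[1]:.1f},{e[2]-182:.1f} b0={b0:.1f} tilt={np.degrees(np.arccos(-Rm[2,2])):.1f} w={o['width']:.1f} F={o['ft_force'].round(1)}")
    print(f" -> rz={-d:.1f} tx={D@tx/1000:.4f} ty={D@ty/1000:.4f} tz={(e[2]-182-tipz)/1000:.4f} q6={q6:.0f}")
E
python3 - <<'E'
from go import *
x,y=toworld(-70,8);print(x,y)
go(x,y,130,37.47)
E
```

```text
365.57619394755466 308.46515955414634
t=1.2 tip=170.8,601.2,222.7 b0=74.1 tilt=0.0 w=87.4 F=[ 0.3 -0.6 -0. ]
 -> rz=36.7 tx=-0.3508 ty=-0.0235 tz=0.0927 q6=3
```

```bash
python3 -m handwheel '[{"gripper":1,"rz":9.2},{"gripper":1,"rz":9.2},{"gripper":1,"rz":9.2},{"gripper":1,"rz":9.1},{"gripper":1,"tx":-0.04},{"gripper":1,"tx":-0.05},{"gripper":1,"tx":-0.05},{"gripper":1,"tx":-0.05}]'
python3 -m handwheel '[{"gripper":1,"tx":-0.05},{"gripper":1,"tx":-0.05},{"gripper":1,"tx":-0.04,"ty":-0.01},{"gripper":1,"tx":-0.02,"ty":-0.0135},{"gripper":1,"tz":0.03},{"gripper":1,"tz":0.04},{"gripper":1,"tz":0.02}]'
python3 - <<'E'
from go import *
x,y=toworld(-70,8)
go(x,y,34,37.47)
p=snap("top","t1");snap("side","s1");crop(p,60,200,220,380,"c3",4)
E
```

```text
t=1.2 tip=170.8,601.2,222.7 b0=74.1 tilt=0.0 w=87.4 F=[ 0.3 -0.6 -0. ]
 -> rz=36.7 tx=-0.3508 ty=-0.0235 tz=0.1887 q6=3$[0]: bad value
$[0]: bad value
```

View pics/s1.png

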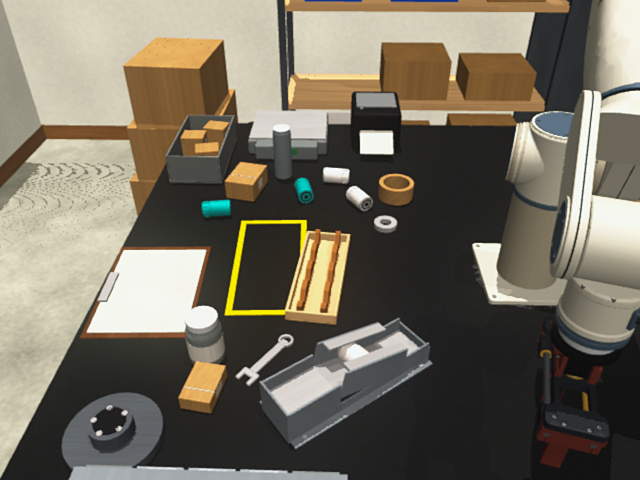

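The scene is unchanged. The rows were refused, probably because every key has to be given.

```bash
python3 -m handwheel '[{"gripper":1,"tx":0,"ty":0,"tz":0,"rx":0,"ry":0,"rz":9.2},{"gripper":1,"tx":0,"ty":0,"tz":0,"rx":0,"ry":0,"rz":9.2},{"gripper":1,"tx":0,"ty":0,"tz":0,"rx":0,"ry":0,"rz":9.2},{"gripper":1,"tx":0,"ty":0,"tz":0,"rx":0,"ry":0,"rz":9.1},{"gripper":1,"tx":-0.04,"ty":0,"tz":0,"rx":0,"ry":0,"rz":0},{"gripper":1,"tx":-0.05,"ty":0,"tz":0,"rx":0,"ry":0,"rz":0},{"gripper":1,"tx":-0.05,"ty":0,"tz":0,"rx":0,"ry":0,"rz":0},{"gripper":1,"tx":-0.05,"ty":0,"tz":0,"rx":0,"ry":0,"rz":0}]'
```

```text
t: 2.3
ee_pos: [287.0, 449.1, 404.8]
orientation: [1.39, 2.817, 0.001]
ft_force: [0.6, 0.1, -0.7]
width: 11.1
```

```bash
python3 -m handwheel '[{"gripper":1,"tx":-0.05,"ty":0,"tz":0,"rx":0,"ry":0,"rz":0},{"gripper":1,"tx":-0.05,"ty":0,"tz":0,"rx":0,"ry":0,"rz":0},{"gripper":1,"tx":-0.04,"ty":-0.01,"tz":0,"rx":0,"ry":0,"rz":0},{"gripper":1,"tx":-0.02,"ty":-0.0135,"tz":0,"rx":0,"ry":0,"rz":0},{"gripper":1,"tx":0,"ty":0,"tz":0.03,"rx":0,"ry":0,"rz":0},{"gripper":1,"tx":0,"ty":0,"tz":0.04,"rx":0,"ry":0,"rz":0},{"gripper":1,"tx":0,"ty":0,"tz":0.02,"rx":0,"ry":0,"rz":0},{"gripper":1,"tx":0,"ty":0,"tz":0,"rx":0,"ry":0,"rz":0}]'
python3 - <<'E'
from go import *
x,y=toworld(-70,8)
go(x,y,34,37.47)
p=snap("top","t2");s=snap("side","s2");crop(p,60,200,220,380,"c3",4);crop(s,240,200,480,460,"c4",2)
E
```

```text
t: 3.3
ee_pos: [364.5, 308.7, 313.6]
orientation: [-1.39, -2.816, 0.004]
ft_force: [-0.3, 0.1, 0.2]
width: 0.5
t=3.3 tip=364.5,308.7,131.6 b0=37.4 tilt=0.2 w=0.5 F=[-0.3  0.1  0.2]
 -> rz=-0.0 tx=-0.0008 ty=0.0007 tz=0.0976 q6=3
```

View pics/c4.png

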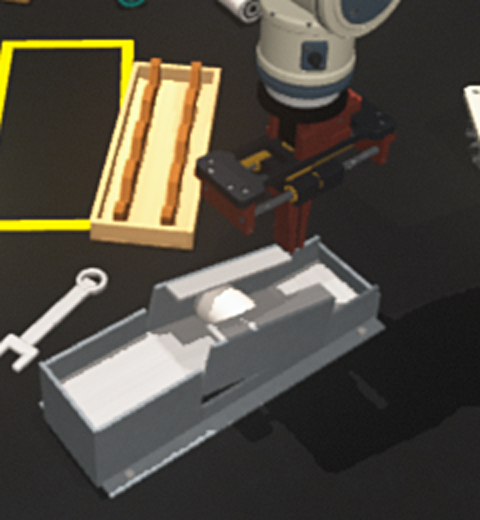

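View pics/t2.png

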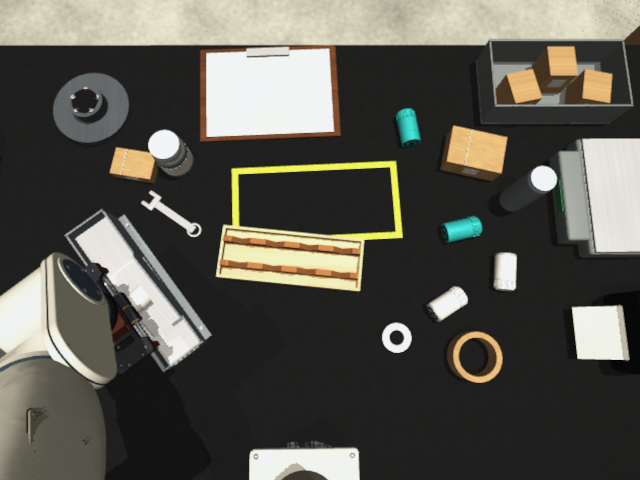

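The shut fingers stand over the low end of the hood slot, with the jammed white filter uphill of them (side crop ~(225,305)). Next I'll descend into the slot.

```bash
python3 -m handwheel '[{"gripper":1,"tx":-0.001,"ty":0.0007,"tz":0.025,"rx":0,"ry":0,"rz":0},{"gripper":1,"tx":0,"ty":0,"tz":0.025,"rx":0,"ry":0,"rz":0},{"gripper":1,"tx":0,"ty":0,"tz":0.02,"rx":0,"ry":0,"rz":0},{"gripper":1,"tx":0,"ty":0,"tz":0.015,"rx":0,"ry":0,"rz":0},{"gripper":1,"tx":0,"ty":0,"tz":0.012,"rx":0,"ry":0,"rz":0},{"gripper":1,"tx":0,"ty":0,"tz":0,"rx":0,"ry":0,"rz":0}]'
python3 - <<'E'
from go import *
x,y=toworld(-40,8)
go(x,y,40,37.47)
E
```

```text
t: 4.15
ee_pos: [367.6, 308.7, 218.4]
orientation: [1.389, 2.815, 0.003]
ft_force: [9.3, -6.5, -8.0]
width: 0.7
t=4.2 tip=367.6,308.7,36.4 b0=37.5 tilt=0.2 w=0.7 F=[ 9.3 -6.5 -8. ]
 -> rz=0.0 tx=0.0011 ty=0.0283 tz=-0.0036 q6=3
```

```bash
python3 -m handwheel '[{"gripper":1,"tx":-0.004,"ty":0,"tz":0,"rx":0,"ry":0,"rz":0},{"gripper":1,"tx":0,"ty":0,"tz":0,"rx":0,"ry":0,"rz":0}]'
python3 - <<'E'
from go import *
x,y=toworld(-40,4)
go(x,y,40,37.47)
s=snap("side","s3");crop(s,240,200,480,460,"c5",2)
E
```

```text
t: 4.4
ee_pos: [369.0, 305.7, 218.5]
orientation: [1.391, 2.816, 0.003]
ft_force: [0.4, -0.4, -0.2]
width: 0.3
t=4.4 tip=369.0,305.7,36.5 b0=37.4 tilt=0.1 w=0.3 F=[ 0.4 -0.4 -0.2]
 -> rz=-0.1 tx=0.0003 ty=0.0290 tz=-0.0035 q6=2
```

View pics/c5.png

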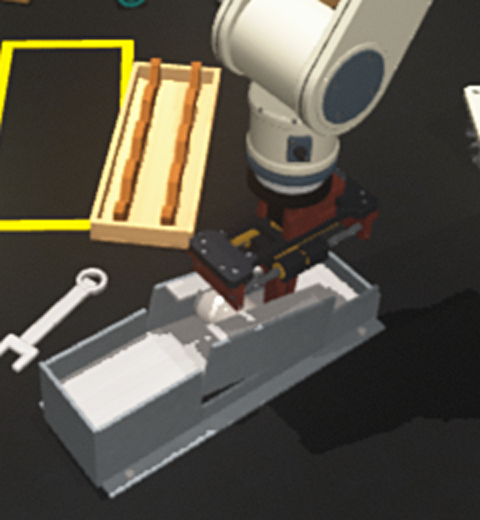

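```bash
python3 -m handwheel '[{"gripper":1,"tx":0,"ty":0.008,"tz":-0.002,"rx":0,"ry":0,"rz":0},{"gripper":1,"tx":0,"ty":0.006,"tz":-0.0015,"rx":0,"ry":0,"rz":0},{"gripper":1,"tx":0,"ty":0.006,"tz":-0.0015,"rx":0,"ry":0,"rz":0},{"gripper":1,"tx":0,"ty":0.006,"tz":-0.0015,"rx":0,"ry":0,"rz":0},{"gripper":1,"tx":0,"ty":0.006,"tz":-0.0015,"rx":0,"ry":0,"rz":0}]'
python3 - <<'E'
from go import *
o=ctrl.get_obs();print(tolane(o["ee_pos"][None]).round(1))
go(*toworld(0,4),50,37.47)
s=snap("side","s4");crop(s,240,200,480,460,"c6",2)
E
```

```text
t: 5.08
ee_pos: [394.1, 325.1, 225.7]
orientation: [-1.391, -2.817, 0.001]
ft_force: [-1.1, -0.8, 1.2]
width: 0.1
[[-37.2   3.9 225.7]]
t=5.1 tip=394.1,325.1,43.7 b0=37.4 tilt=0.0 w=0.1 F=[-1.1 -0.8  1.2]
 -> rz=-0.0 tx=0.0001 ty=0.0372 tz=-0.0063 q6=2
```

View pics/c6.png

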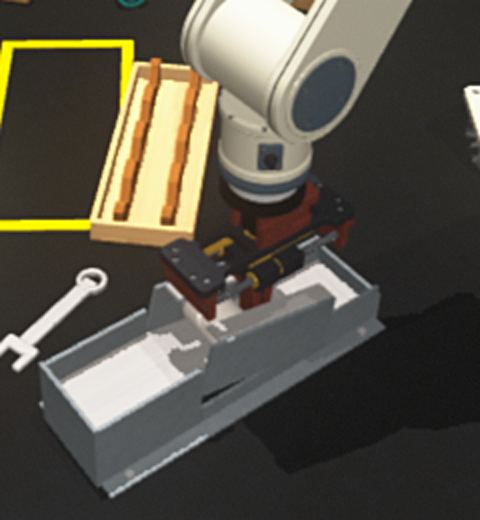

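```bash
python3 -m handwheel '[{"gripper":1,"tx":-0.002,"ty":0.008,"tz":-0.0018,"rx":0,"ry":0,"rz":0},{"gripper":1,"tx":-0.001,"ty":0.008,"tz":-0.0017,"rx":0,"ry":0,"rz":0},{"gripper":1,"tx":0,"ty":0.008,"tz":-0.0017,"rx":0,"ry":0,"rz":0},{"gripper":1,"tx":0,"ty":0.008,"tz":-0.0017,"rx":0,"ry":0,"rz":0},{"gripper":1,"tx":0,"ty":0.008,"tz":-0.0017,"rx":0,"ry":0,"rz":0},{"gripper":1,"tx":0,"ty":0.008,"tz":-0.0017,"rx":0,"ry":0,"rz":0},{"gripper":1,"tx":0,"ty":0.008,"tz":-0.0017,"rx":0,"ry":0,"rz":0}]'
python3 - <<'E'
from go import *
o=ctrl.get_obs();print(tolane(o["ee_pos"][None]).round(1))
go(*toworld(73,1),62,37.47)
s=snap("side","s5");crop(s,240,200,480,460,"c7",2)
E
```

```text
t: 6.0
ee_pos: [440.6, 356.9, 237.8]
orientation: [-1.391, -2.817, 0.0]
ft_force: [-3.4, -0.8, 2.7]
width: 0.4
[[ 19.    0.8 237.8]]
t=6.0 tip=440.6,356.9,55.8 b0=37.4 tilt=0.0 w=0.4 F=[-3.4 -0.8  2.7]
 -> rz=-0.0 tx=0.0002 ty=0.0540 tz=-0.0062 q6=1
```

View pics/c7.png

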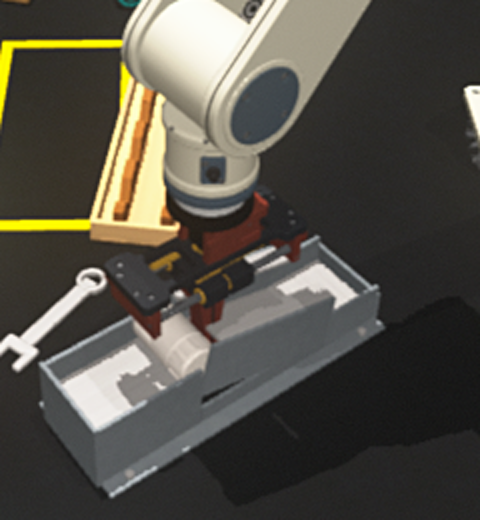

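```bash
python3 -m handwheel '[{"gripper":1,"tx":0,"ty":0.008,"tz":-0.0017,"rx":0,"ry":0,"rz":0},{"gripper":1,"tx":0,"ty":0.008,"tz":-0.0017,"rx":0,"ry":0,"rz":0},{"gripper":1,"tx":0,"ty":0.008,"tz":-0.0017,"rx":0,"ry":0,"rz":0},{"gripper":1,"tx":0,"ty":0.008,"tz":-0.0005,"rx":0,"ry":0,"rz":0},{"gripper":1,"tx":0,"ty":0.007,"tz":0,"rx":0,"ry":0,"rz":0},{"gripper":1,"tx":0,"ty":0.005,"tz":0,"rx":0,"ry":0,"rz":0},{"gripper":1,"tx":0,"ty":0.004,"tz":0,"rx":0,"ry":0,"rz":0},{"gripper":1,"tx":0,"ty":0,"tz":0,"rx":0,"ry":0,"rz":0}]'
python3 - <<'E'
from go import *
o=ctrl.get_obs();print(tolane(o["ee_pos"][None]).round(1))
s=snap("side","s6");crop(s,240,200,480,460,"c8",2)
E
```

```text
t: 7.05
ee_pos: [478.5, 386.0, 243.3]
orientation: [1.391, 2.817, 0.001]
ft_force: [-0.7, -0.4, -0.0]
width: 0.3
[[ 66.8   0.8 243.3]]
```

View pics/c8.png

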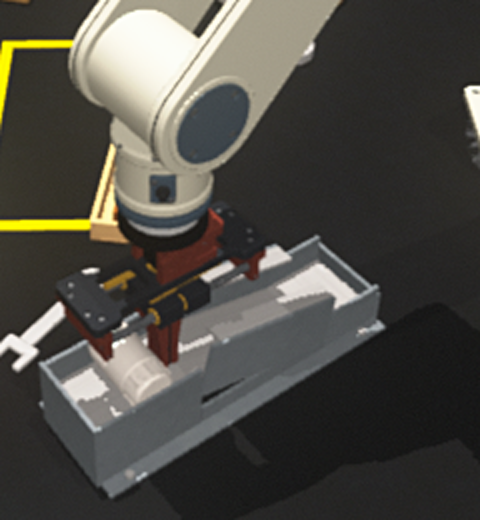

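```bash
python3 -m handwheel '[{"gripper":1,"tx":0,"ty":-0.003,"tz":-0.01,"rx":0,"ry":0,"rz":0},{"gripper":1,"tx":0,"ty":0,"tz":-0.04,"rx":0,"ry":0,"rz":0},{"gripper":0.3,"tx":0,"ty":0,"tz":-0.05,"rx":0,"ry":0,"rz":0},{"gripper":0.3,"tx":0,"ty":-0.03,"tz":-0.05,"rx":0,"ry":0,"rz":0},{"gripper":0.3,"tx":0,"ty":-0.03,"tz":0,"rx":0,"ry":0,"rz":0},{"gripper":0.3,"tx":0,"ty":0,"tz":0,"rx":0,"ry":0,"rz":0}]'
python3 - <<'E'
from go import *
Q=[]
for n in ["top","side"]:
    p=snap(n,n+"7");W=cloud(p).reshape(-1,3);k=~np.isnan(W[:,0]);W=W[k]
    L=tolane(W);m=(L[:,0]>55)&(L[:,0]<160)&(abs(L[:,1])<39)&(L[:,2]>62)&(L[:,2]<97)
    Q.append(W[m]);print(n,m.sum())
    if m.sum()>50: print(fitcyl(W[m],*W[m][:,:2].mean(0),zc=68), "lane",tolane(W[m]).mean(0).round(1), np.percentile(tolane(W[m]),[2,98],axis=0).round(1))
print(fitcyl(np.concatenate(Q),*np.concatenate(Q)[:,:2].mean(0),zc=68))
obs()
E
```

```text
t: 7.85
ee_pos: [426.9, 346.5, 394.5]
orientation: [1.391, 2.817, 0.001]
ft_force: [0.6, 0.2, 0.2]
width: 37.1
top 820
(array([506.7, 403.3]), np.float64(-53.1), 'z', np.float64(67.7), 'len', np.float64(71.6), 820) lane [93.5 -3.2 84.1] [[ 77.7 -37.7  65.6]
 [116.2  31.7  92.1]]
side 996
(array([505.4, 403.4]), np.float64(128.4), 'z', np.float64(68.6), 'len', np.float64(73.4), 996) lane [105.2   2.8  83.9] [[ 82.  -37.3  67.1]
 [121.1  34.7  92.8]]
(array([506. , 403.6]), np.float64(-52.2), 'z', np.float64(68.1), 'len', np.float64(73.2), 1816)
t 7.95 ee [428.4 347.6 393.8] tip [428.6 347.7 211.8] q [ 0.66  0.33  1.8  -0.    1.01  0.01] F [-0.1  0.5  0. ] w 44.7
tool axes (cols x,y,z):
 [[-0.608  0.794  0.001]
 [ 0.794  0.608  0.001]
 [-0.     0.001 -1.   ]]
```

View pics/side7.png

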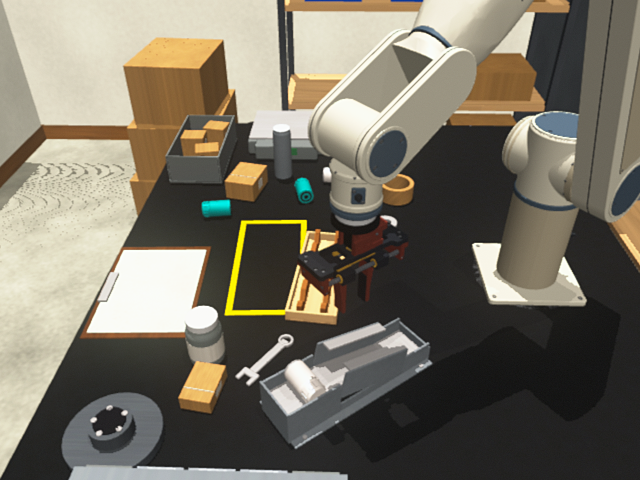

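View pics/top7.png

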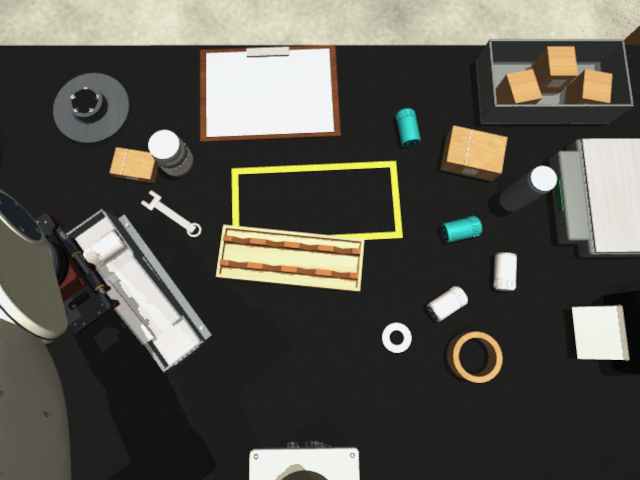

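The filter lies straight across the shelf at about (506,403), z 68. I'll grasp it along the lane.

```bash
python3 - <<'E'
from go import *
go(506,403.4,110,37.5)
E
```

```text
t=8.0 tip=428.4,347.6,211.8 b0=37.4 tilt=0.1 w=44.7 F=[-0.1  0.5  0. ]
 -> rz=-0.1 tx=-0.0030 ty=0.0955 tz=0.1018 q6=1
```

```bash
python3 -m handwheel '[{"gripper":0.3,"tx":-0.001,"ty":0.045,"tz":0,"rx":0,"ry":0,"rz":0},{"gripper":0.3,"tx":-0.001,"ty":0.035,"tz":0.02,"rx":0,"ry":0,"rz":0},{"gripper":0.3,"tx":-0.001,"ty":0.0155,"tz":0.03,"rx":0,"ry":0,"rz":0},{"gripper":0.3,"tx":0,"ty":0,"tz":0.03,"rx":0,"ry":0,"rz":0},{"gripper":0.3,"tx":0,"ty":0,"tz":0.02,"rx":0,"ry":0,"rz":0},{"gripper":0.3,"tx":0,"ty":0,"tz":0,"rx":0,"ry":0,"rz":0}]'
python3 - <<'E'
from go import *
go(506,403.4,53,37.5)
E
```

```text
t: 8.7
ee_pos: [505.7, 403.0, 291.2]
orientation: [-1.39, -2.815, 0.005]
ft_force: [0.1, 0.1, 0.5]
width: 61.8
t=8.7 tip=505.7,403.0,109.2 b0=37.4 tilt=0.2 w=61.8 F=[0.1 0.1 0.5]
 -> rz=-0.1 tx=0.0001 ty=0.0005 tz=0.0562 q6=1
```

```bash
python3 -m handwheel '[{"gripper":0.3,"tx":0,"ty":0.0005,"tz":0.02,"rx":0,"ry":0,"rz":0},{"gripper":0.3,"tx":0,"ty":0,"tz":0.02,"rx":0,"ry":0,"rz":0},{"gripper":0.3,"tx":0,"ty":0,"tz":0.015,"rx":0,"ry":0,"rz":0},{"gripper":0.3,"tx":0,"ty":0,"tz":0,"rx":0,"ry":0,"rz":0},{"gripper":1,"tx":0,"ty":0,"tz":0,"rx":0,"ry":0,"rz":0},{"gripper":1,"tx":0,"ty":0,"tz":0,"rx":0,"ry":0,"rz":0},{"gripper":1,"tx":0,"ty":0,"tz":0,"rx":0,"ry":0,"rz":0},{"gripper":1,"tx":0,"ty":0,"tz":0,"rx":0,"ry":0,"rz":0}]'
python3 - <<'E'
from go import *
go(506,403.4,53,37.5)
E
```

```text
t: 9.7
ee_pos: [506.5, 403.6, 239.0]
orientation: [1.391, 2.816, 0.002]
ft_force: [-0.1, 0.3, 3.0]
width: 43.5
t=9.7 tip=506.5,403.6,57.0 b0=37.4 tilt=0.1 w=43.5 F=[-0.1  0.3  3. ]
 -> rz=-0.1 tx=0.0002 ty=-0.0006 tz=0.0040 q6=1
```

```bash
python3 -m handwheel '[{"gripper":1,"tx":0,"ty":0,"tz":-0.01,"rx":0,"ry":0,"rz":0},{"gripper":1,"tx":0,"ty":0,"tz":-0.03,"rx":0,"ry":0,"rz":0},{"gripper":1,"tx":0,"ty":0,"tz":-0.04,"rx":0,"ry":0,"rz":0},{"gripper":1,"tx":0,"ty":0,"tz":-0.03,"rx":0,"ry":0,"rz":0},{"gripper":1,"tx":0,"ty":0,"tz":0,"rx":0,"ry":0,"rz":0}]'
cat > tray.py <<'E'
from go import *
def tray(pr=True):
    out=[]
    for n in ["top","side"]:
        p=snap(n);W=cloud(p).reshape(-1,3);C=p["image"].reshape(-1,3).astype(int)
        k=~np.isnan(W[:,0]);W=W[k];C=C[k]
        y=(C[:,0]-C[:,2]>35)&(C[:,0]>90)&(C[:,2]>30)   # plywood hue
        r,N=rect(W[y],380,760,-220,230,16,40)
        out.append((r,N))
        if pr: print(n,np.round(r[0],1),np.round(r[1],1),round(r[2],1),N)
    return out
def notch(c,yaw,i):
    y=[-108,-36,36,108][i];t=np.radians(yaw)
    return c[0]-np.sin(t)*y,c[1]+np.cos(t)*y
E
python3 - <<'E'
from tray import *
tray()
for i in range(4): print(i,notch((491.8,29.5),-6.25,i))
x,y=notch((491.8,29.5),-6.25,3)
go(x,y,120,90-6.25)
snap("side","side8")
E
```

```text
t: 10.32
ee_pos: [506.9, 403.9, 351.1]
orientation: [1.39, 2.815, 0.007]
ft_force: [-0.7, -0.2, -1.6]
width: 43.3
top [492.2  29.9] [304.6 113.2] 83.8 2878
side [490.   29.9] [311.7 108.7] 83.7 431
0 (np.float64(480.0423775159878), np.float64(-77.85808452801052))
1 (np.float64(487.8807925053293), np.float64(-6.286028176003505))
2 (np.float64(495.71920749467074), np.float64(65.2860281760035))
3 (np.float64(503.5576224840122), np.float64(136.85808452801052))
t=10.4 tip=505.9,403.2,165.7 b0=37.4 tilt=0.0 w=43.4 F=[ 0.   0.3 -1.4]
 -> rz=-46.3 tx=-0.0266 ty=-0.2650 tz=0.0457 q6=-69
```

View pics/side8.png

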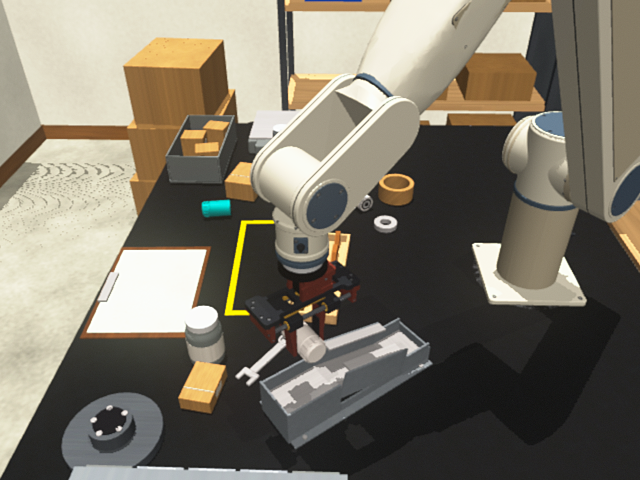

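```bash
python3 -m handwheel '[{"gripper":1,"tx":0,"ty":0,"tz":0,"rx":0,"ry":0,"rz":-9.3},{"gripper":1,"tx":0,"ty":0,"tz":0,"rx":0,"ry":0,"rz":-9.3},{"gripper":1,"tx":0,"ty":0,"tz":0,"rx":0,"ry":0,"rz":-9.3},{"gripper":1,"tx":0,"ty":0,"tz":0,"rx":0,"ry":0,"rz":-9.2},{"gripper":1,"tx":0,"ty":0,"tz":0,"rx":0,"ry":0,"rz":-9.2},{"gripper":1,"tx":-0.0066,"ty":-0.045,"tz":0,"rx":0,"ry":0,"rz":0},{"gripper":1,"tx":-0.01,"ty":-0.055,"tz":0,"rx":0,"ry":0,"rz":0},{"gripper":1,"tx":-0.01,"ty":-0.055,"tz":0,"rx":0,"ry":0,"rz":0}]'
python3 -m handwheel '[{"gripper":1,"tx":0,"ty":-0.055,"tz":0,"rx":0,"ry":0,"rz":0},{"gripper":1,"tx":0,"ty":-0.04,"tz":0.02,"rx":0,"ry":0,"rz":0},{"gripper":1,"tx":0,"ty":-0.015,"tz":0.025,"rx":0,"ry":0,"rz":0},{"gripper":1,"tx":0,"ty":0,"tz":0,"rx":0,"ry":0,"rz":0},{"gripper":1,"tx":0,"ty":0,"tz":0,"rx":0,"ry":0,"rz":0}]'
python3 - <<'E'
from tray import *
tray()
x,y=notch((492,29.7),-6.25,3)
go(x,y,38,90-6.25)
s=snap("side","side9");crop(s,220,160,440,380,"c9",3)
E
```

```text
t: 11.48
ee_pos: [515.2, 244.9, 346.3]
orientation: [-0.17, -3.134, 0.002]
ft_force: [0.2, -0.2, -1.4]
width: 43.5
t: 12.1
ee_pos: [504.1, 137.7, 303.1]
orientation: [-0.171, -3.136, 0.0]
ft_force: [-0.0, 0.7, -1.3]
width: 43.5
top [488.5  -1. ] [242.1 112.9] 83.9 2005
side [491.2  26.6] [315.9 112.2] 83.7 1351
t=12.2 tip=504.3,138.0,121.8 b0=83.8 tilt=0.1 w=43.4 F=[-0.  -0.4 -1.6]
 -> rz=0.0 tx=0.0004 ty=-0.0010 tz=0.0838 q6=-69
```

View pics/c9.png

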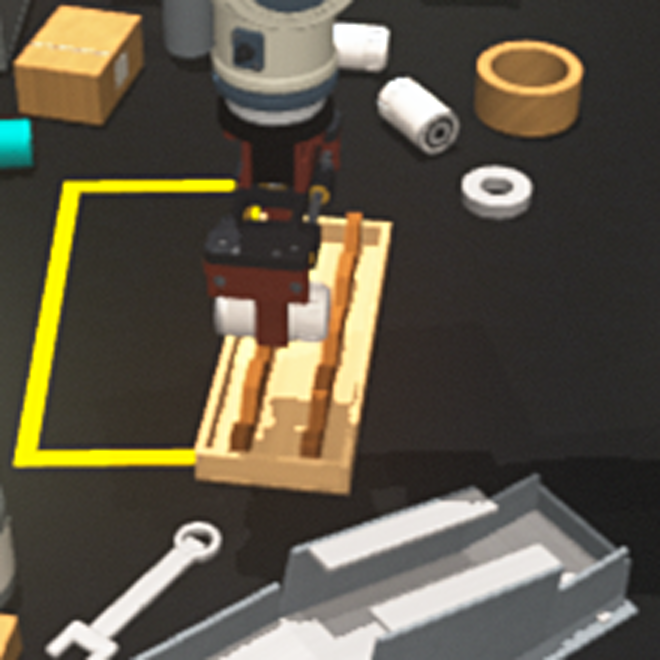

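```bash
python3 -m handwheel '[{"gripper":1,"tx":0,"ty":-0.001,"tz":0.02,"rx":0,"ry":0,"rz":0},{"gripper":1,"tx":0,"ty":0,"tz":0.025,"rx":0,"ry":0,"rz":0},{"gripper":1,"tx":0,"ty":0,"tz":0.018,"rx":0,"ry":0,"rz":0},{"gripper":1,"tx":0,"ty":0,"tz":0.01,"rx":0,"ry":0,"rz":0},{"gripper":1,"tx":0,"ty":0,"tz":0.006,"rx":0,"ry":0,"rz":0},{"gripper":1,"tx":0,"ty":0,"tz":0,"rx":0,"ry":0,"rz":0},{"gripper":1,"tx":0,"ty":0,"tz":0,"rx":0,"ry":0,"rz":0}]'
```

```text
t: 13.12
ee_pos: [504.0, 136.2, 224.8]
orientation: [0.171, 3.136, 0.0]
ft_force: [-0.6, 0.6, -0.8]
width: 43.4
```

```bash
python3 -m handwheel '[{"gripper":1,"tx":0,"ty":0,"tz":0.002,"rx":0,"ry":0,"rz":0},{"gripper":1,"tx":0,"ty":0,"tz":0.0015,"rx":0,"ry":0,"rz":0},{"gripper":1,"tx":0,"ty":0,"tz":0,"rx":0,"ry":0,"rz":0}]';python3 -m handwheel '[{"gripper":1,"tx":0,"ty":0,"tz":0.0015,"rx":0,"ry":0,"rz":0},{"gripper":1,"tx":0,"ty":0,"tz":0,"rx":0,"ry":0,"rz":0}]'
```

```text
t: 13.5
ee_pos: [503.9, 136.0, 221.2]
orientation: [0.171, 3.136, -0.0]
ft_force: [0.0, -2.5, 4.1]
width: 43.2
t: 13.75
ee_pos: [504.0, 135.6, 220.6]
orientation: [0.171, 3.136, -0.001]
ft_force: [-2.9, -5.7, 16.1]
width: 43.5
```

```bash
python3 -m handwheel '[{"gripper":0.38,"tx":0,"ty":0,"tz":0,"rx":0,"ry":0,"rz":0},{"gripper":0.38,"tx":0,"ty":0,"tz":0,"rx":0,"ry":0,"rz":0},{"gripper":0.38,"tx":0,"ty":0,"tz":0,"rx":0,"ry":0,"rz":0},{"gripper":0.38,"tx":0,"ty":0,"tz":-0.02,"rx":0,"ry":0,"rz":0},{"gripper":0.38,"tx":0,"ty":0,"tz":-0.04,"rx":0,"ry":0,"rz":0},{"gripper":0.38,"tx":0,"ty":0,"tz":-0.05,"rx":0,"ry":0,"rz":0},{"gripper":0.3,"tx":0,"ty":0,"tz":-0.04,"rx":0,"ry":0,"rz":0},{"gripper":0.3,"tx":0,"ty":0,"tz":-0.02,"rx":0,"ry":0,"rz":0}]'
python3 - <<'E'
from tray import *
s=snap("side","side10");crop(s,220,160,440,380,"c10",3)
W=cloud(s).reshape(-1,3);W=W[~np.isnan(W[:,0])]
print(fitcyl(W,504,136,zc=49,rad=70))
go(391.5,-297.8,100,-58.3+90)
E
```

```text
t: 14.75
ee_pos: [504.1, 136.3, 391.6]
orientation: [0.171, 3.134, 0.002]
ft_force: [0.6, 0.5, 0.2]
width: 61.3
(array([505.7, 135.5]), np.float64(173.8), 'z', np.float64(50.3), 'len', np.float64(75.1), 759)
t=14.8 tip=504.6,136.5,211.2 b0=83.8 tilt=0.3 w=61.4 F=[0.7 0.  0.9]
 -> rz=52.1 tx=-0.3101 ty=-0.3244 tz=0.1112 q6=-69
```

View pics/c10.png

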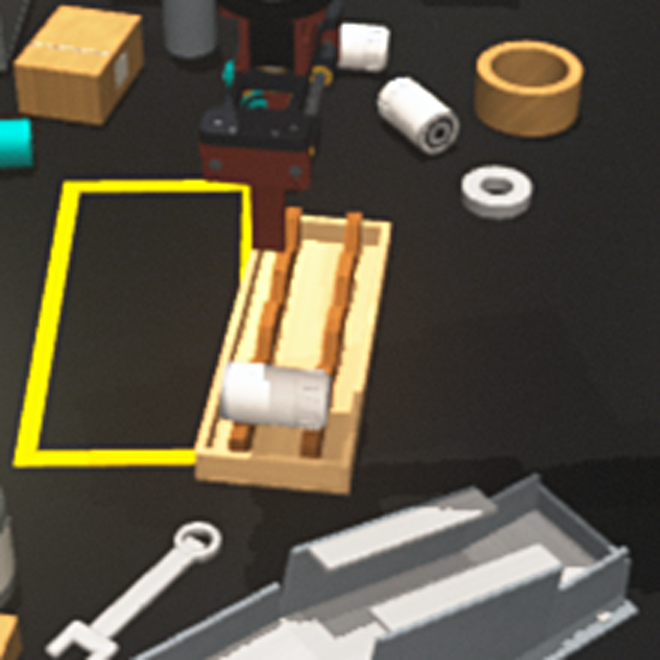

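The first filter sits in notch 3 (centre z ~49–50, axis along tray x).

```bash
python3 -m handwheel '[{"gripper":0.3,"tx":0,"ty":-0.03,"tz":0,"rx":0,"ry":0,"rz":10.4},{"gripper":0.3,"tx":0,"ty":-0.03,"tz":0,"rx":0,"ry":0,"rz":10.4},{"gripper":0.3,"tx":0,"ty":-0.03,"tz":0,"rx":0,"ry":0,"rz":10.4},{"gripper":0.3,"tx":0,"ty":-0.03,"tz":0,"rx":0,"ry":0,"rz":10.4},{"gripper":0.3,"tx":0,"ty":-0.03,"tz":0,"rx":0,"ry":0,"rz":10.4},{"gripper":0.3,"tx":-0.04,"ty":-0.04,"tz":0,"rx":0,"ry":0,"rz":0},{"gripper":0.3,"tx":-0.04,"ty":-0.03,"tz":0,"rx":0,"ry":0,"rz":0},{"gripper":0.3,"tx":-0.04,"ty":-0.02,"tz":0,"rx":0,"ry":0,"rz":0}]'
python3 - <<'E'
from tray import *
go(391.5,-297.8,100,-58.3+90)
d=np.load("cl.npz")["t"]
print(rect(d,240,360,-420,-270,35,60),rect(d,300,420,-250,-150,8,25))
E
```

```text
t: 15.8
ee_pos: [423.5, -143.9, 388.7]
orientation: [-1.529, -2.743, 0.0]
ft_force: [0.7, 1.2, 1.4]
width: 61.5
t=15.8 tip=423.5,-143.9,206.7 b0=31.7 tilt=0.0 w=61.5 F=[0.7 1.2 1.4]
 -> rz=0.0 tx=-0.1141 ty=-0.1081 tz=0.1067 q6=-69
(((305.42218017578125, -340.5729064941406), (138.47889709472656, 100.11593627929688), 14.478170394897461), 945) (((326.541015625, -190.28170776367188), (60.91378402709961, 53.0738639831543), 89.50756072998047), 505)
```

```bash
python3 -m handwheel '[{"gripper":0.38,"tx":-0.045,"ty":-0.04,"tz":0,"rx":0,"ry":0,"rz":0},{"gripper":0.38,"tx":-0.04,"ty":-0.04,"tz":0.02,"rx":0,"ry":0,"rz":0},{"gripper":0.38,"tx":-0.029,"ty":-0.028,"tz":0.03,"rx":0,"ry":0,"rz":0},{"gripper":0.38,"tx":0,"ty":0,"tz":0.03,"rx":0,"ry":0,"rz":0},{"gripper":0.38,"tx":0,"ty":0,"tz":0,"rx":0,"ry":0,"rz":0},{"gripper":0.38,"tx":0,"ty":0,"tz":0,"rx":0,"ry":0,"rz":0}]'
python3 - <<'E'
from tray import *
d=np.load("cl.npz")["t"]
m=(d[:,2]>42)&(d[:,2]<56)&(d[:,0]<360)&(d[:,0]>220)&(d[:,1]<-270)&(d[:,1]>-420)
print(np.percentile(d[m],[2,98],axis=0))
s=snap("side","side11");snap("top","top11");crop(s,220,100,440,280,"c11",3)
W=cloud(s).reshape(-1,3);W=W[~np.isnan(W[:,0])]
print(fitcyl(W,391,-297,rad=60))
go(391.5,-297.8,7,-58.3+90)
E
```

```text
t: 16.55
ee_pos: [392.7, -296.0, 309.6]
orientation: [-1.528, -2.745, -0.0]
ft_force: [0.0, -1.0, 0.2]
width: 54.3
[[ 237.85271928 -392.73610083   43.02578854]
 [ 331.22084714 -298.90221632   50.98770363]]
(array([ 389.9, -296.9]), np.float64(121.7), 'z', np.float64(23.6), 'len', np.float64(77.7), 385)
t=16.6 tip=393.0,-296.0,128.3 b0=31.8 tilt=0.1 w=54.1 F=[ 0.5 -0.2 -0.3]
 -> rz=0.1 tx=-0.0007 ty=-0.0022 tz=0.1213 q6=-69
```

View pics/c11.png

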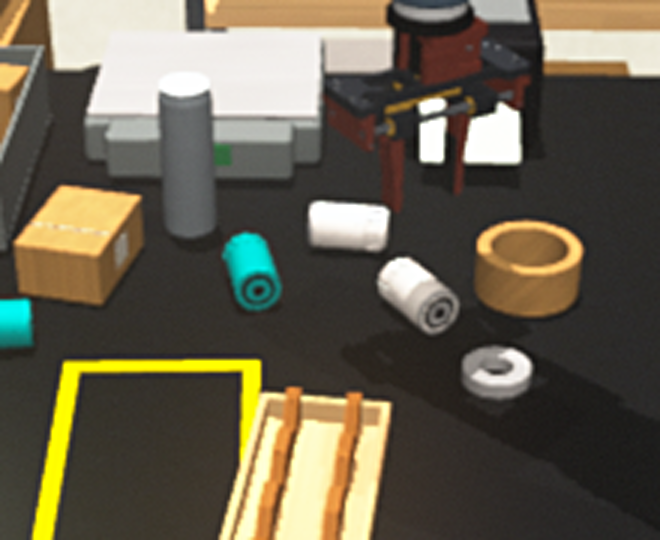

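View pics/top11.png

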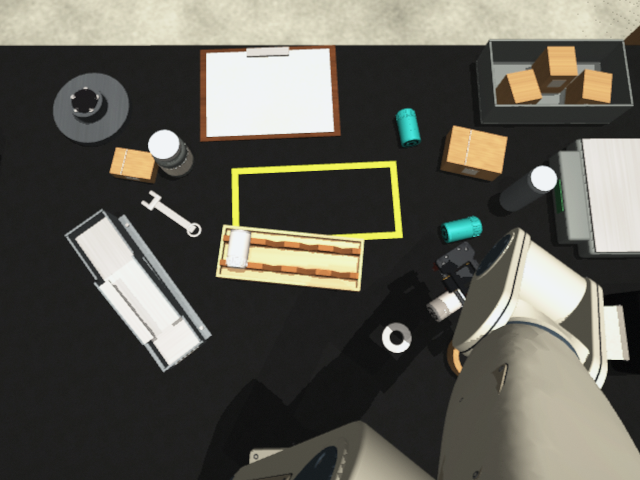

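```bash
python3 -m handwheel '[{"gripper":0.38,"tx":-0.0007,"ty":-0.002,"tz":0.03,"rx":0,"ry":0,"rz":0},{"gripper":0.38,"tx":0,"ty":0,"tz":0.03,"rx":0,"ry":0,"rz":0},{"gripper":0.38,"tx":0,"ty":0,"tz":0.025,"rx":0,"ry":0,"rz":0},{"gripper":0.38,"tx":0,"ty":0,"tz":0.02,"rx":0,"ry":0,"rz":0},{"gripper":0.38,"tx":0,"ty":0,"tz":0.013,"rx":0,"ry":0,"rz":0},{"gripper":0.38,"tx":0,"ty":0,"tz":0,"rx":0,"ry":0,"rz":0}]'
python3 - <<'E'
from tray import *
go(391.0,-297.6,9,-58.3+90)
E
```

```text
t: 17.4
ee_pos: [391.3, -297.7, 191.3]
orientation: [-1.528, -2.744, -0.0]
ft_force: [0.0, 0.4, -0.4]
width: 54.4
t=17.4 tip=391.3,-297.7,9.3 b0=31.8 tilt=0.0 w=54.4 F=[ 0.   0.4 -0.4]
 -> rz=0.1 tx=0.0003 ty=-0.0002 tz=0.0003 q6=-69
```

```bash
python3 -m handwheel '[{"gripper":1,"tx":0,"ty":0,"tz":0,"rx":0,"ry":0,"rz":0},{"gripper":1,"tx":0,"ty":0,"tz":0,"rx":0,"ry":0,"rz":0},{"gripper":1,"tx":0,"ty":0,"tz":0,"rx":0,"ry":0,"rz":0},{"gripper":1,"tx":0,"ty":0,"tz":-0.01,"rx":0,"ry":0,"rz":0},{"gripper":1,"tx":0,"ty":0,"tz":-0.03,"rx":0,"ry":0,"rz":0},{"gripper":1,"tx":0,"ty":0,"tz":-0.04,"rx":0,"ry":0,"rz":0},{"gripper":1,"tx":0,"ty":0,"tz":-0.04,"rx":0,"ry":0,"rz":0},{"gripper":1,"tx":0,"ty":0,"tz":0,"rx":0,"ry":0,"rz":0}]'
python3 - <<'E'
from tray import *
tray()
x,y=notch((492,29.7),-6.25,0)
print(x,y)
go(x,y,129,90-6.25)
E
```

```text
t: 18.4
ee_pos: [391.7, -298.4, 314.3]
orientation: [1.526, 2.739, -0.002]
ft_force: [0.6, 0.6, -1.8]
width: 43.6
top [492.  30.] [304.5 113. ] 83.8 2587
side [491.7  28.7] [311.4 113.2] 83.9 1595
480.2423775159878 -77.65808452801052
t=18.5 tip=390.8,-297.7,129.4 b0=31.7 tilt=0.0 w=43.7 F=[ 0.1  0.3 -1.6]
 -> rz=128.0 tx=0.0649 ty=-0.2285 tz=0.0004 q6=87
```

```bash
python3 -m handwheel '[{"gripper":1,"tx":0,"ty":0,"tz":0,"rx":0,"ry":0,"rz":-10.4},{"gripper":1,"tx":0,"ty":0,"tz":0,"rx":0,"ry":0,"rz":-10.4},{"gripper":1,"tx":0,"ty":0,"tz":0,"rx":0,"ry":0,"rz":-10.4},{"gripper":1,"tx":0,"ty":0,"tz":0,"rx":0,"ry":0,"rz":-10.4},{"gripper":1,"tx":0,"ty":0,"tz":0,"rx":0,"ry":0,"rz":-10.4},{"gripper":1,"tx":-0.015,"ty":0.05,"tz":0,"rx":0,"ry":0,"rz":0},{"gripper":1,"tx":-0.015,"ty":0.05,"tz":0,"rx":0,"ry":0,"rz":0},{"gripper":1,"tx":-0.015,"ty":0.05,"tz":0,"rx":0,"ry":0,"rz":0}]'
python3 -m handwheel '[{"gripper":1,"tx":-0.015,"ty":0.05,"tz":0,"rx":0,"ry":0,"rz":0},{"gripper":1,"tx":-0.005,"ty":0.0285,"tz":0,"rx":0,"ry":0,"rz":0},{"gripper":1,"tx":0,"ty":0,"tz":0.01,"rx":0,"ry":0,"rz":0},{"gripper":1,"tx":0,"ty":0,"tz":0,"rx":0,"ry":0,"rz":0},{"gripper":1,"tx":0,"ty":0,"tz":0,"rx":0,"ry":0,"rz":0}]'
python3 - <<'E'
from tray import *
tray()
x,y=notch((492,29.7),-6.25,0)
go(x,y,36.5,90-6.25)
s=snap("side","side12");crop(s,220,160,440,380,"c12",3)
E
```

```text
t: 19.5
ee_pos: [451.9, -152.2, 309.6]
orientation: [-0.173, -3.134, -0.002]
ft_force: [1.2, -0.4, -1.4]
width: 43.8
t: 20.12
ee_pos: [480.2, -78.7, 300.6]
orientation: [-0.174, -3.135, -0.0]
ft_force: [0.8, -0.1, -1.3]
width: 43.3
top [499.6 100.7] [161.9 112.5] 83.8 1209
side [491.8  29.2] [313.5 112.8] 83.7 1571
t=20.2 tip=480.4,-78.7,119.2 b0=83.7 tilt=0.0 w=43.6 F=[-0.7 -0.2 -1.4]
 -> rz=179.9 tx=-0.0003 ty=-0.0010 tz=0.0827 q6=87
```

View pics/c12.png

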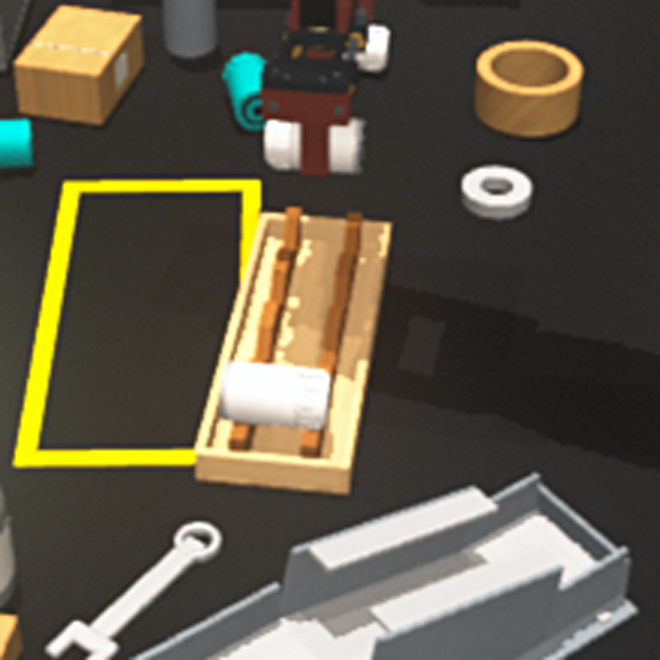

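```bash
python3 -m handwheel '[{"gripper":1,"tx":0,"ty":0.001,"tz":0.02,"rx":0,"ry":0,"rz":0},{"gripper":1,"tx":0,"ty":0,"tz":0.025,"rx":0,"ry":0,"rz":0},{"gripper":1,"tx":0,"ty":0,"tz":0.018,"rx":0,"ry":0,"rz":0},{"gripper":1,"tx":0,"ty":0,"tz":0.01,"rx":0,"ry":0,"rz":0},{"gripper":1,"tx":0,"ty":0,"tz":0.0055,"rx":0,"ry":0,"rz":0},{"gripper":1,"tx":0,"ty":0,"tz":0,"rx":0,"ry":0,"rz":0},{"gripper":1,"tx":0,"ty":0,"tz":0,"rx":0,"ry":0,"rz":0}]'
python3 -m handwheel '[{"gripper":1,"tx":0,"ty":0,"tz":0.0015,"rx":0,"ry":0,"rz":0},{"gripper":1,"tx":0,"ty":0,"tz":0,"rx":0,"ry":0,"rz":0}]'
python3 -m handwheel '[{"gripper":1,"tx":0,"ty":0,"tz":0.0015,"rx":0,"ry":0,"rz":0},{"gripper":1,"tx":0,"ty":0,"tz":0,"rx":0,"ry":0,"rz":0}]'
```

```text
t: 21.15
ee_pos: [481.0, -76.9, 223.3]
orientation: [0.172, 3.136, -0.0]
ft_force: [0.2, 0.5, -1.4]
width: 43.4
t: 21.4
ee_pos: [481.1, -77.1, 221.9]
orientation: [0.171, 3.136, -0.001]
ft_force: [-0.8, -2.2, 4.3]
width: 43.5
t: 21.65
ee_pos: [481.2, -77.5, 221.1]
orientation: [0.171, 3.135, -0.002]
ft_force: [-4.0, -6.3, 14.2]
width: 43.5
```

```bash
python3 -m handwheel '[{"gripper":1,"tx":0,"ty":-0.0015,"tz":0,"rx":0,"ry":0,"rz":0},{"gripper":1,"tx":0,"ty":0,"tz":0.0005,"rx":0,"ry":0,"rz":0},{"gripper":1,"tx":0,"ty":0,"tz":0,"rx":0,"ry":0,"rz":0}]'
```

```text
t: 22.02
ee_pos: [481.0, -78.7, 220.1]
orientation: [0.171, 3.136, -0.001]
ft_force: [-2.2, -5.0, 10.7]
width: 43.6
```

```bash
python3 -m handwheel '[{"gripper":1,"tx":0,"ty":-0.001,"tz":0.0005,"rx":0,"ry":0,"rz":0},{"gripper":1,"tx":0,"ty":0,"tz":0.0005,"rx":0,"ry":0,"rz":0},{"gripper":1,"tx":0,"ty":0,"tz":0,"rx":0,"ry":0,"rz":0}]'
```

```text
t: 22.4
ee_pos: [481.0, -79.7, 219.1]
orientation: [0.171, 3.135, -0.001]
ft_force: [-1.5, -3.5, 10.1]
width: 43.5
```

```bash
python3 -m handwheel '[{"gripper":1,"tx":0,"ty":-0.0008,"tz":0.0003,"rx":0,"ry":0,"rz":0},{"gripper":1,"tx":0,"ty":0,"tz":0,"rx":0,"ry":0,"rz":0},{"gripper":0.38,"tx":0,"ty":0,"tz":0,"rx":0,"ry":0,"rz":0},{"gripper":0.38,"tx":0,"ty":0,"tz":0,"rx":0,"ry":0,"rz":0},{"gripper":0.38,"tx":0,"ty":0,"tz":0,"rx":0,"ry":0,"rz":0},{"gripper":0.38,"tx":0,"ty":0,"tz":-0.02,"rx":0,"ry":0,"rz":0},{"gripper":0.38,"tx":0,"ty":0,"tz":-0.04,"rx":0,"ry":0,"rz":0},{"gripper":0.38,"tx":0,"ty":0,"tz":-0.05,"rx":0,"ry":0,"rz":0}]'
python3 -m handwheel '[{"gripper":0.38,"tx":0,"ty":-0.04,"tz":-0.02,"rx":0,"ry":0,"rz":0},{"gripper":0.38,"tx":0,"ty":-0.04,"tz":0,"rx":0,"ry":0,"rz":0},{"gripper":0.38,"tx":0,"ty":0,"tz":0,"rx":0,"ry":0,"rz":0}]'
python3 - <<'E'
from tray import *
tray()
s=snap("side","side13");crop(s,220,160,440,380,"c13",3)
W=cloud(s).reshape(-1,3);W=W[~np.isnan(W[:,0])]
print(fitcyl(W,480,-79,zc=49,rad=60)); print(fitcyl(W,505,135,zc=49,rad=60)); print(fitcyl(W,457,-427,zc=22,rad=60))
go(457.4,-427.2,110,84.2)
E
```

```text
t: 23.4
ee_pos: [480.0, -80.0, 328.2]
orientation: [-0.171, -3.134, -0.001]
ft_force: [0.4, -0.1, 0.6]
width: 54.3
t: 23.78
ee_pos: [471.4, -161.4, 348.2]
orientation: [0.176, 3.136, -0.001]
ft_force: [-0.3, -0.5, -1.1]
width: 54.4
top [492.   30.3] [303.7 113. ] 83.9 2108
side [491.9  29.4] [310.2 112.9] 83.8 1359
(array([483. , -78.7]), np.float64(172.2), 'z', np.float64(50.2), 'len', np.float64(75.4), 578)
(array([505.8, 135.4]), np.float64(174.7), 'z', np.float64(50.3), 'len', np.float64(75.4), 766)
(array([ 456.7, -428.4]), np.float64(173.4), 'z', np.float64(24.1), 'len', np.float64(75.8), 201)
t=23.9 tip=471.4,-159.2,165.5 b0=83.7 tilt=0.1 w=54.0 F=[-0.7  0.6 -0.5]
 -> rz=179.5 tx=0.0131 ty=0.2680 tz=0.0555 q6=53
```

View pics/c13.png

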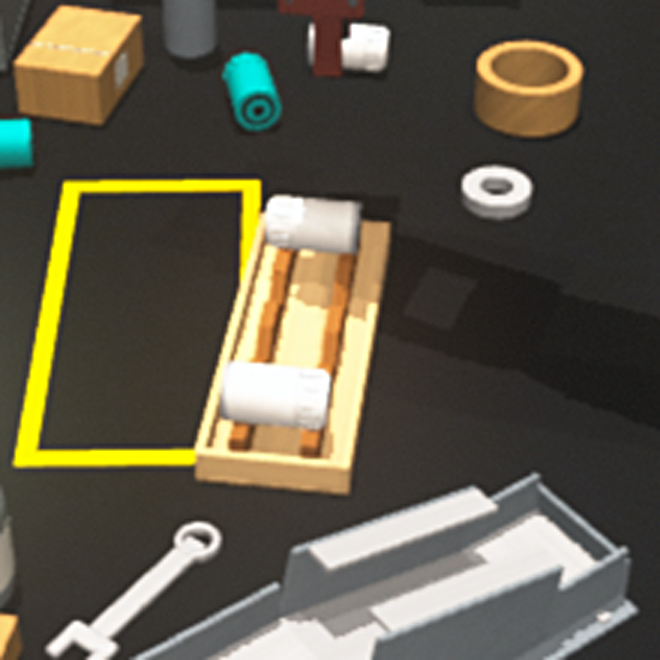

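```bash
python3 -m handwheel '[{"gripper":0.38,"tx":-0.003,"ty":-0.055,"tz":0,"rx":0,"ry":0,"rz":0},{"gripper":0.38,"tx":-0.003,"ty":-0.055,"tz":0,"rx":0,"ry":0,"rz":0},{"gripper":0.38,"tx":-0.003,"ty":-0.055,"tz":0,"rx":0,"ry":0,"rz":0},{"gripper":0.38,"tx":-0.003,"ty":-0.055,"tz":0,"rx":0,"ry":0,"rz":-0.4},{"gripper":0.38,"tx":-0.001,"ty":-0.035,"tz":0,"rx":0,"ry":0,"rz":0},{"gripper":0.38,"tx":0,"ty":-0.013,"tz":0.03,"rx":0,"ry":0,"rz":0},{"gripper":0.38,"tx":0,"ty":0,"tz":0.03,"rx":0,"ry":0,"rz":0},{"gripper":0.38,"tx":0,"ty":0,"tz":0,"rx":0,"ry":0,"rz":0}]'
python3 - <<'E'
from tray import *
go(457.3,-427.3,9,84)
s=snap("side","side14");crop(s,220,100,440,280,"c14",3)
E
```

```text
t: 24.92
ee_pos: [455.5, -425.9, 285.2]
orientation: [-0.159, -3.133, -0.006]
ft_force: [0.9, 0.8, 0.0]
width: 54.4
t=24.9 tip=455.5,-425.9,103.2 b0=84.2 tilt=0.3 w=54.4 F=[0.9 0.8 0. ]
 -> rz=-179.8 tx=0.0020 ty=0.0012 tz=0.0942 q6=53
```

View pics/c14.png

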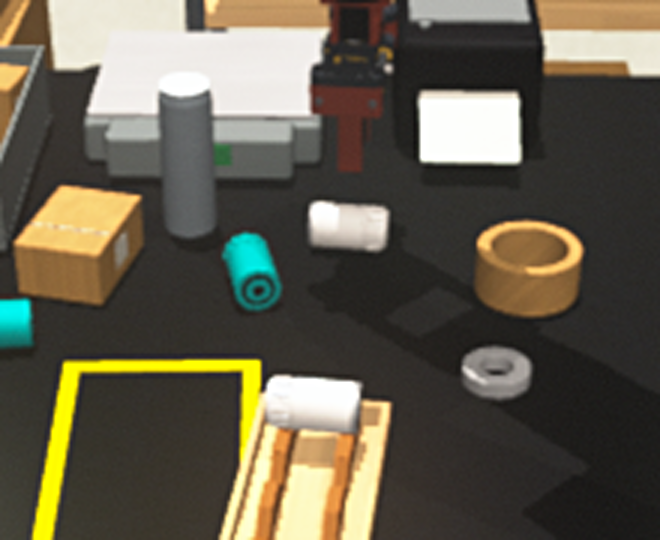

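Clear around the second loose filter, so I'll descend and grip it.

```bash
python3 -m handwheel '[{"gripper":0.38,"tx":-0.001,"ty":-0.0012,"tz":0.03,"rx":0,"ry":0,"rz":0},{"gripper":0.38,"tx":0,"ty":0,"tz":0.03,"rx":0,"ry":0,"rz":0},{"gripper":0.38,"tx":0,"ty":0,"tz":0.02,"rx":0,"ry":0,"rz":0},{"gripper":0.38,"tx":0,"ty":0,"tz":0.013,"rx":0,"ry":0,"rz":0},{"gripper":0.38,"tx":0,"ty":0,"tz":0,"rx":0,"ry":0,"rz":0},{"gripper":0.38,"tx":0,"ty":0,"tz":0,"rx":0,"ry":0,"rz":0}]'
python3 - <<'E'
from tray import *
go(457.3,-427.3,9,84)
E
python3 -m handwheel '[{"gripper":1,"tx":0,"ty":0,"tz":0,"rx":0,"ry":0,"rz":0},{"gripper":1,"tx":0,"ty":0,"tz":0,"rx":0,"ry":0,"rz":0},{"gripper":1,"tx":0,"ty":0,"tz":0,"rx":0,"ry":0,"rz":0},{"gripper":1,"tx":0,"ty":0,"tz":0,"rx":0,"ry":0,"rz":0}]'
```

```text
t: 25.72
ee_pos: [457.0, -429.1, 195.9]
orientation: [0.16, 3.136, -0.001]
ft_force: [-0.1, -0.6, 0.8]
width: 54.6
t=25.7 tip=457.0,-429.1,13.9 b0=84.1 tilt=0.1 w=54.6 F=[-0.1 -0.6  0.8]
 -> rz=-179.9 tx=0.0002 ty=-0.0018 tz=0.0049 q6=53
t: 26.22
ee_pos: [456.8, -429.0, 195.7]
orientation: [0.161, 3.137, -0.001]
ft_force: [-0.9, 0.4, 6.1]
width: 43.5
```

```bash
python3 -m handwheel '[{"gripper":1,"tx":0,"ty":0,"tz":-0.01,"rx":0,"ry":0,"rz":0},{"gripper":1,"tx":0,"ty":0,"tz":-0.03,"rx":0,"ry":0,"rz":0},{"gripper":1,"tx":0,"ty":0,"tz":-0.04,"rx":0,"ry":0,"rz":0},{"gripper":1,"tx":0,"ty":0,"tz":-0.04,"rx":0,"ry":0,"rz":0},{"gripper":1,"tx":0,"ty":0,"tz":-0.02,"rx":0,"ry":0,"rz":0},{"gripper":1,"tx":0,"ty":0,"tz":0,"rx":0,"ry":0,"rz":0}]'
python3 - <<'E'
from tray import *
tray()
x,y=notch((492,28.6),-6.25,2)
print(x,y)
go(x,y,120,90-6.25)
s=snap("side","side15");crop(s,220,100,440,280,"c15",3)
E
```

```text
t: 26.98
ee_pos: [456.8, -428.9, 336.2]
orientation: [0.16, 3.136, -0.003]
ft_force: [-0.1, -0.4, -2.8]
width: 43.5
top [491.9  30.5] [305.3 112.7] 83.8 2320
side [491.8  29.6] [313.4 112.6] 83.7 1379
495.91920749467073 64.3860281760035
t=27.1 tip=456.2,-428.4,151.7 b0=84.1 tilt=0.1 w=43.2 F=[ 0.1  0.1 -2.2]
 -> rz=0.4 tx=0.0141 ty=0.4942 tz=0.0317 q6=-76
```

View pics/c15.png

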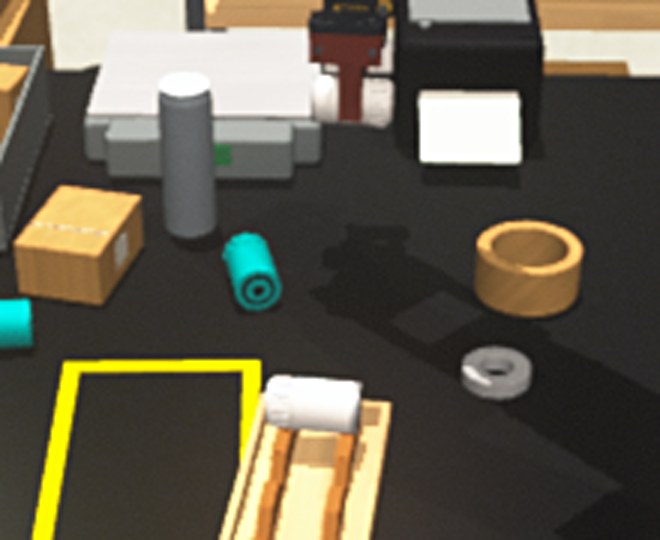

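```bash
python3 -m handwheel '[{"gripper":1,"tx":0.001,"ty":0.04,"tz":-0.01,"rx":0,"ry":0,"rz":0.4},{"gripper":1,"tx":0.002,"ty":0.055,"tz":0,"rx":0,"ry":0,"rz":0},{"gripper":1,"tx":0.002,"ty":0.055,"tz":0,"rx":0,"ry":0,"rz":0},{"gripper":1,"tx":0.002,"ty":0.055,"tz":0,"rx":0,"ry":0,"rz":0},{"gripper":1,"tx":0.002,"ty":0.055,"tz":0,"rx":0,"ry":0,"rz":0},{"gripper":1,"tx":0.002,"ty":0.055,"tz":0,"rx":0,"ry":0,"rz":0},{"gripper":1,"tx":0.002,"ty":0.055,"tz":0,"rx":0,"ry":0,"rz":0},{"gripper":1,"tx":0.001,"ty":0.055,"tz":0,"rx":0,"ry":0,"rz":0}]'
python3 -m handwheel '[{"gripper":1,"tx":0,"ty":0.045,"tz":0,"rx":0,"ry":0,"rz":0},{"gripper":1,"tx":0,"ty":0.024,"tz":0.02,"rx":0,"ry":0,"rz":0},{"gripper":1,"tx":0,"ty":0,"tz":0.02,"rx":0,"ry":0,"rz":0},{"gripper":1,"tx":0,"ty":0,"tz":0,"rx":0,"ry":0,"rz":0},{"gripper":1,"tx":0,"ty":0,"tz":0,"rx":0,"ry":0,"rz":0}]'
python3 - <<'E'
from tray import *
tray()
x,y=notch((492,28.6),-6.25,2)
go(x,y,41,90-6.25)
s=snap("side","side16");crop(s,220,160,440,380,"c16",3)
W=cloud(s).reshape(-1,3);W=W[~np.isnan(W[:,0])]
print(fitcyl(W,480,-79,zc=49,rad=60)); print(fitcyl(W,505,135,zc=49,rad=60))
E
```

```text
t: 28.12
ee_pos: [488.2, -3.0, 343.6]
orientation: [-0.172, -3.134, 0.0]
ft_force: [0.5, 0.1, -1.3]
width: 43.8
t: 28.75
ee_pos: [496.2, 63.6, 304.7]
orientation: [-0.172, -3.136, 0.0]
ft_force: [-0.1, 0.3, -1.7]
width: 43.5
top [483.3 -49.2] [144.9 112.6] 83.8 850
side [491.8  29. ] [311.4 112.9] 83.8 1223
t=28.9 tip=496.5,63.4,123.4 b0=83.7 tilt=0.0 w=43.6 F=[-0.1  0.4 -1.9]
 -> rz=-0.1 tx=0.0007 ty=0.0009 tz=0.0824 q6=-76
(array([470.4, -60.9]), np.float64(71.7), 'z', np.float64(51.2), 'len', np.float64(55.7), 145)
(array([505.8, 135.3]), np.float64(174.9), 'z', np.float64(50.3), 'len', np.float64(75.5), 764)
```

View pics/c16.png

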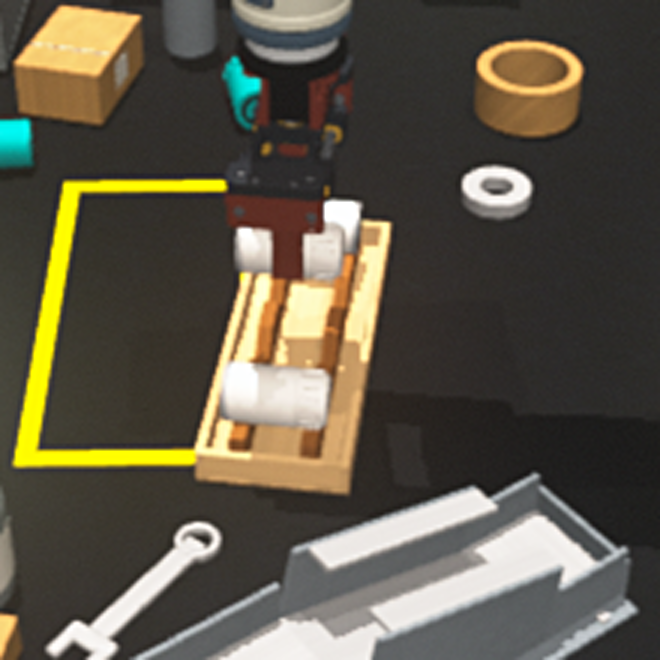

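```bash
python3 -m handwheel '[{"gripper":1,"tx":0,"ty":0.0003,"tz":0.02,"rx":0,"ry":0,"rz":0},{"gripper":1,"tx":0,"ty":0,"tz":0.025,"rx":0,"ry":0,"rz":0},{"gripper":1,"tx":0,"ty":0,"tz":0.018,"rx":0,"ry":0,"rz":0},{"gripper":1,"tx":0,"ty":0,"tz":0.01,"rx":0,"ry":0,"rz":0},{"gripper":1,"tx":0,"ty":0,"tz":0.005,"rx":0,"ry":0,"rz":0},{"gripper":1,"tx":0,"ty":0,"tz":0,"rx":0,"ry":0,"rz":0},{"gripper":1,"tx":0,"ty":0,"tz":0,"rx":0,"ry":0,"rz":0}]'
python3 -m handwheel '[{"gripper":1,"tx":0,"ty":0,"tz":0.0015,"rx":0,"ry":0,"rz":0},{"gripper":1,"tx":0,"ty":0,"tz":0,"rx":0,"ry":0,"rz":0}]'
python3 -m handwheel '[{"gripper":1,"tx":0,"ty":0,"tz":0.0015,"rx":0,"ry":0,"rz":0},{"gripper":1,"tx":0,"ty":0,"tz":0,"rx":0,"ry":0,"rz":0}]'
```

```text
t: 29.78
ee_pos: [496.5, 64.1, 227.5]
orientation: [0.171, 3.136, 0.0]
ft_force: [-0.2, 0.2, -1.1]
width: 43.3
t: 30.02
ee_pos: [496.3, 64.1, 225.6]
orientation: [0.172, 3.137, 0.0]
ft_force: [-0.1, 0.3, -1.8]
width: 43.2
t: 30.28
ee_pos: [496.3, 64.1, 223.9]
orientation: [-0.171, -3.137, 0.0]
ft_force: [1.1, -0.6, -0.9]
width: 43.6
```

```bash
python3 -m handwheel '[{"gripper":1,"tx":0,"ty":0,"tz":0.0015,"rx":0,"ry":0,"rz":0},{"gripper":1,"tx":0,"ty":0,"tz":0,"rx":0,"ry":0,"rz":0}]'
python3 -m handwheel '[{"gripper":1,"tx":0,"ty":0,"tz":0.001,"rx":0,"ry":0,"rz":0},{"gripper":1,"tx":0,"ty":0,"tz":0,"rx":0,"ry":0,"rz":0}]'
```

```text
t: 30.52
ee_pos: [496.4, 63.8, 223.1]
orientation: [0.171, 3.137, -0.001]
ft_force: [-1.2, -3.4, 7.8]
width: 43.3
t: 30.78
ee_pos: [496.5, 63.7, 222.9]
orientation: [0.171, 3.136, -0.001]
ft_force: [-4.6, -6.5, 18.4]
width: 43.4
```

```bash
python3 -m handwheel '[{"gripper":1,"tx":0,"ty":-0.0008,"tz":-0.0005,"rx":0,"ry":0,"rz":0},{"gripper":1,"tx":0,"ty":0,"tz":0,"rx":0,"ry":0,"rz":0},{"gripper":0.4,"tx":0,"ty":0,"tz":0,"rx":0,"ry":0,"rz":0},{"gripper":0.4,"tx":0,"ty":0,"tz":0,"rx":0,"ry":0,"rz":0},{"gripper":0.4,"tx":0,"ty":0,"tz":0,"rx":0,"ry":0,"rz":0},{"gripper":0.4,"tx":0,"ty":0,"tz":-0.02,"rx":0,"ry":0,"rz":0},{"gripper":0.4,"tx":0,"ty":0,"tz":-0.04,"rx":0,"ry":0,"rz":0},{"gripper":0.4,"tx":0,"ty":0,"tz":-0.05,"rx":0,"ry":0,"rz":0}]'
python3 -m handwheel '[{"gripper":0.7,"tx":0,"ty":0,"tz":-0.05,"rx":0,"ry":0,"rz":10},{"gripper":0.7,"tx":0,"ty":0,"tz":-0.04,"rx":0,"ry":0,"rz":10},{"gripper":0.75,"tx":-0.05,"ty":0,"tz":0,"rx":0,"ry":0,"rz":10},{"gripper":0.75,"tx":-0.05,"ty":0,"tz":0,"rx":0,"ry":0,"rz":10},{"gripper":0.75,"tx":-0.05,"ty":0,"tz":0,"rx":0,"ry":0,"rz":10},{"gripper":0.75,"tx":-0.03,"ty":-0.04,"tz":0,"rx":0,"ry":0,"rz":10},{"gripper":0.75,"tx":0,"ty":-0.05,"tz":0,"rx":0,"ry":0,"rz":10},{"gripper":0.75,"tx":0,"ty":-0.05,"tz":0,"rx":0,"ry":0,"rz":10}]'
python3 - <<'E'
from tray import *
obs()
tray()
s=snap("side","side17");crop(s,220,160,440,380,"c17",3)
t=snap("top","top17")
for p in (s,t):
    W=cloud(p).reshape(-1,3);W=W[~np.isnan(W[:,0])]
    for a in [(481,-79),(496,64),(504.5,135.5)]:print(fitcyl(W,*a,zc=49,rad=45))
E
```

```text
t: 31.78
ee_pos: [495.8, 63.3, 332.2]
orientation: [-0.171, -3.134, 0.001]
ft_force: [1.6, 0.2, -0.2]
width: 52.6
t: 32.78
ee_pos: [503.8, -104.8, 421.3]
orientation: [-2.155, -2.285, 0.001]
ft_force: [-0.4, -0.3, 0.4]
width: 22.3
t 32.77 ee [ 503.8 -104.8  421.3] tip [ 503.7 -104.8  239.3] q [-0.23  0.24  1.86 -0.    1.05 -0.29] F [-0.4 -0.3  0.4] w 22.3
tool axes (cols x,y,z):
 [[-0.058  0.998 -0.001]
 [ 0.998  0.058  0.   ]
 [ 0.    -0.001 -1.   ]]
top [497.8  83.7] [196.6 112.7] 83.9 1194
side [492.2  30.3] [310.6 113.2] 83.7 1146
(array([483.1, -79.6]), np.float64(173.0), 'z', np.float64(50.6), 'len', np.float64(75.7), 549)
(array([496.8,  63.8]), np.float64(174.5), 'z', np.float64(50.6), 'len', np.float64(75.4), 640)
(array([505.7, 135.6]), np.float64(174.6), 'z', np.float64(50.3), 'len', np.float64(75.4), 735)fit.py:6: RuntimeWarning: Mean of empty slice.
  c=Q[:,:2].mean(0);u,s,vt=np.linalg.svd(Q[:,:2]-c,full_matrices=False)
  ret = um.true_divide(
Traceback (most recent call last):
  File "fit.py", line 7, in fitcyl
    th=np.arctan2(vt[0,1],vt[0,0])
                  ~~^^^^^
IndexError: index 0 is out of bounds for axis 0 with size 0
```

View pics/c17.png

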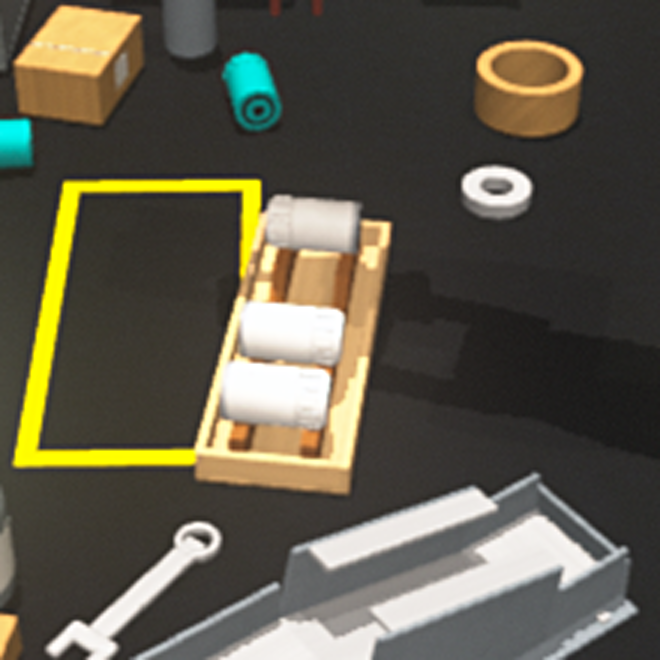

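View pics/top17.png

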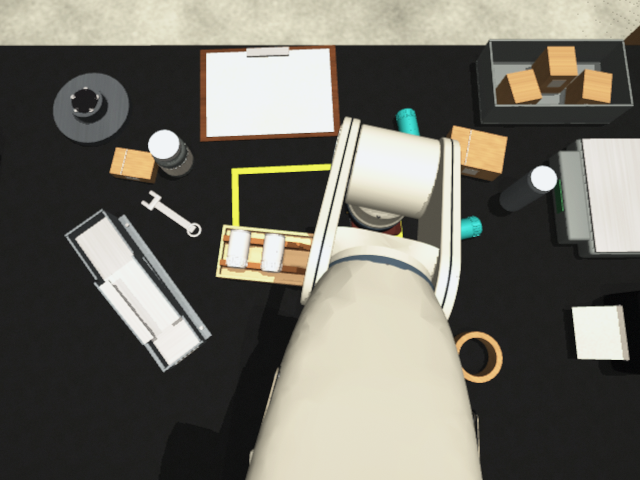

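All three filters are settled in notches 0, 2 and 3 at the same height (~50). The tray hasn't moved. Next I'll grip the far rail's land next to the empty notch 1 and slide the tray.

```bash
python3 - <<'E'
from tray import *
go(517.2,20.0,110,-6.25)
E
```

```text
t=33.0 tip=504.8,-103.9,240.2 b0=3.8 tilt=0.0 w=22.3 F=[ 0.3 -0.   0.9]
 -> rz=10.0 tx=0.1245 ty=-0.0011 tz=0.1302 q6=8
```

```bash
python3 -m handwheel '[{"gripper":0.72,"tx":0,"ty":0,"tz":0,"rx":0,"ry":0,"rz":10},{"gripper":0.72,"tx":0.05,"ty":0,"tz":0,"rx":0,"ry":0,"rz":0},{"gripper":0.72,"tx":0.05,"ty":0,"tz":0.03,"rx":0,"ry":0,"rz":0},{"gripper":0.72,"tx":0.0245,"ty":-0.001,"tz":0.04,"rx":0,"ry":0,"rz":0},{"gripper":0.72,"tx":0,"ty":0,"tz":0.04,"rx":0,"ry":0,"rz":0},{"gripper":0.72,"tx":0,"ty":0,"tz":0.02,"rx":0,"ry":0,"rz":0},{"gripper":0.72,"tx":0,"ty":0,"tz":0,"rx":0,"ry":0,"rz":0}]'
python3 - <<'E'
from tray import *
go(517.2,20.0,28,-6.25)
s=snap("side","side18");crop(s,220,160,440,380,"c18",3)
W=cloud(s).reshape(-1,3);W=W[~np.isnan(W[:,0])]
for a in [(483,-79),(496,64),(504.5,135.5)]:
    try: print(fitcyl(W,*a,zc=49,rad=45))
    except Exception as e: print(e)
tray()
E
```

```text
t: 33.85
ee_pos: [518.2, 21.0, 290.4]
orientation: [-2.336, -2.098, 0.003]
ft_force: [0.4, -0.6, 0.6]
width: 24.3
t=33.9 tip=518.2,21.0,108.4 b0=-6.1 tilt=0.2 w=24.3 F=[ 0.4 -0.6  0.6]
 -> rz=0.1 tx=-0.0011 ty=-0.0008 tz=0.0804 q6=8
(array([483.3, -79.2]), np.float64(174.5), 'z', np.float64(50.4), 'len', np.float64(75.9), 460)
(array([496.8,  63.9]), np.float64(174.7), 'z', np.float64(50.4), 'len', np.float64(75.5), 645)
(array([505.9, 135.4]), np.float64(174.8), 'z', np.float64(50.5), 'len', np.float64(75.4), 736)
top [479.1 -86.9] [ 69.3 112.7] 84.2 398
side [491.9  30.7] [311.7 112.9] 83.7 1164
```

View pics/c18.png

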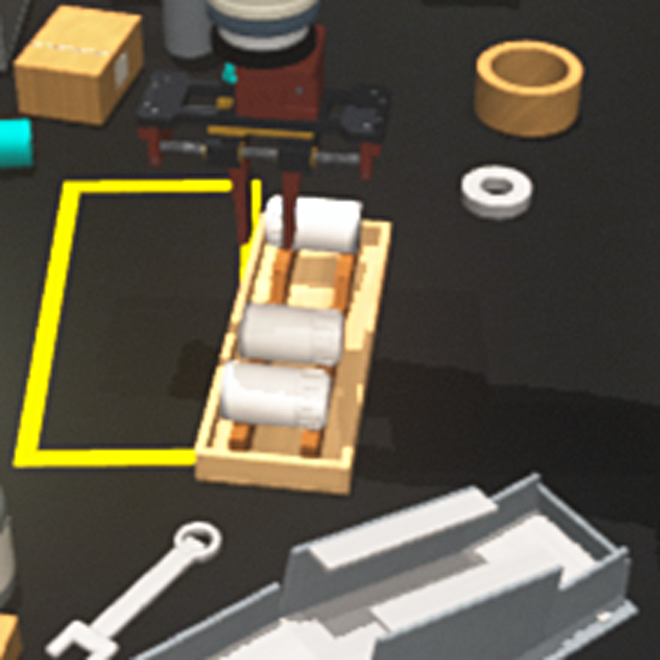

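```bash
python3 -m handwheel '[{"gripper":0.72,"tx":-0.001,"ty":-0.0008,"tz":0.02,"rx":0,"ry":0,"rz":0},{"gripper":0.72,"tx":0,"ty":0,"tz":0.025,"rx":0,"ry":0,"rz":0},{"gripper":0.72,"tx":0,"ty":0,"tz":0.015,"rx":0,"ry":0,"rz":0},{"gripper":0.72,"tx":0,"ty":0,"tz":0,"rx":0,"ry":0,"rz":0},{"gripper":0.72,"tx":0,"ty":0,"tz":0.008,"rx":0,"ry":0,"rz":0},{"gripper":0.72,"tx":0,"ty":0,"tz":0.006,"rx":0,"ry":0,"rz":0},{"gripper":0.72,"tx":0,"ty":0,"tz":0.004,"rx":0,"ry":0,"rz":0},{"gripper":0.72,"tx":0,"ty":0,"tz":0,"rx":0,"ry":0,"rz":0}]'
python3 - <<'E'
from tray import *
go(517.2,20.0,28,-6.25)
s=snap("side","side19");crop(s,220,160,440,380,"c19",3)
E
```

```text
t: 35.0
ee_pos: [516.6, 19.3, 213.7]
orientation: [-2.339, -2.097, 0.001]
ft_force: [0.2, 0.1, -0.3]
width: 24.4
t=35.0 tip=516.6,19.3,31.7 b0=-6.3 tilt=0.0 w=24.4 F=[ 0.2  0.1 -0.3]
 -> rz=-0.0 tx=0.0008 ty=0.0005 tz=0.0037 q6=8
```

View pics/c19.png

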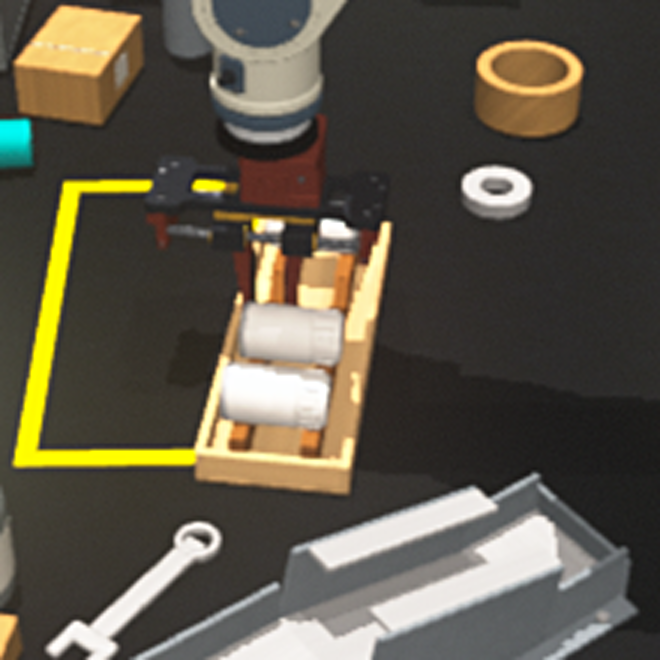

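```bash
python3 -m handwheel '[{"gripper":0.72,"tx":0,"ty":0.0005,"tz":0.004,"rx":0,"ry":0,"rz":0},{"gripper":0.72,"tx":0,"ty":0,"tz":0,"rx":0,"ry":0,"rz":0},{"gripper":0.8,"tx":0,"ty":0,"tz":0,"rx":0,"ry":0,"rz":0},{"gripper":1,"tx":0,"ty":0,"tz":0,"rx":0,"ry":0,"rz":0},{"gripper":1,"tx":0,"ty":0,"tz":0,"rx":0,"ry":0,"rz":0},{"gripper":1,"tx":0,"ty":0,"tz":0,"rx":0,"ry":0,"rz":0}]'
python3 - <<'E'
from tray import *
# tray pose -> grip relation; target
t0=np.radians(-6.25);t1=np.radians(2.25)
c0=np.array([492,29.0]);c1=np.array([619,-26.3])
o=ctrl.get_obs();g=o["ee_pos"][:2]
Rr=lambda a:np.array([[np.cos(a),-np.sin(a)],[np.sin(a),np.cos(a)]])
off=Rr(t0).T@(g-c0);print("off",off)
gt=c1+Rr(t1)@off;print("target grip",gt)
go(*gt,28,-6.25);go(*gt,28,2.25)
E
```

```text
t: 35.8
ee_pos: [517.3, 19.2, 210.1]
orientation: [2.339, 2.097, 0.0]
ft_force: [0.6, 0.3, -0.7]
width: 11.9
off [26.20139116 -6.96151694]
target grip [645.45449871 -32.22748807]
t=35.8 tip=517.3,19.2,28.1 b0=-6.3 tilt=0.0 w=11.9 F=[ 0.6  0.3 -0.7]
 -> rz=-0.0 tx=-0.0372 ty=0.1330 tz=0.0001 q6=3
t=35.8 tip=517.3,19.2,28.1 b0=-6.3 tilt=0.0 w=11.9 F=[ 0.6  0.3 -0.7]
 -> rz=-8.5 tx=-0.0564 ty=0.1260 tz=0.0001 q6=-5
```

```bash
python3 -m handwheel '[{"gripper":1,"tx":-0.001,"ty":0.004,"tz":0,"rx":0,"ry":0,"rz":0},{"gripper":1,"tx":-0.002,"ty":0.007,"tz":0,"rx":0,"ry":0,"rz":0},{"gripper":1,"tx":-0.002,"ty":0.007,"tz":0,"rx":0,"ry":0,"rz":0},{"gripper":1,"tx":0,"ty":0,"tz":0,"rx":0,"ry":0,"rz":0}]'
python3 - <<'E'
from tray import *
go(645.45,-32.2,28.1,-6.25)
tray()
s=snap("side","side20");crop(s,220,160,440,380,"c20",3)
W=cloud(s).reshape(-1,3);W=W[~np.isnan(W[:,0])]
for a in [(501,-83),(515,60),(523,130)]:
    try: print(fitcyl(W,*a,zc=49,rad=45))
    except Exception as e: print(e)
E
```

```text
t: 36.3
ee_pos: [533.5, 12.4, 210.0]
orientation: [-2.338, -2.095, 0.004]
ft_force: [-5.1, 1.8, 6.8]
width: 11.6
t=36.3 tip=533.5,12.4,28.0 b0=-6.3 tilt=0.2 w=11.6 F=[-5.1  1.8  6.8]
 -> rz=-0.0 tx=-0.0321 ty=0.1162 tz=-0.0001 q6=3
top [530.   20.5] [304.6  69.9] 82.7 236
side [507.2  23.6] [309.8 112.8] 83.8 979
(array([499.2, -85.4]), np.float64(-8.3), 'z', np.float64(46.8), 'len', np.float64(72.6), 89)
(array([511.2,  56.4]), np.float64(173.4), 'z', np.float64(51.2), 'len', np.float64(75.0), 689)
(array([521.1, 128.8]), np.float64(175.0), 'z', np.float64(50.5), 'len', np.float64(75.8), 737)
```

View pics/c20.png

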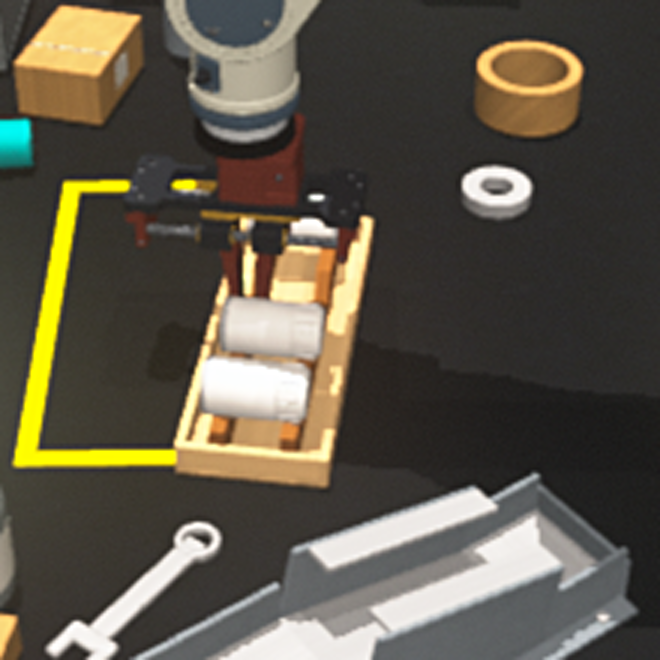

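The tray follows flat and the filters are steady, so I'll keep sliding.

```bash
python3 -m handwheel '[{"gripper":1,"tx":-0.002,"ty":0.0065,"tz":0,"rx":0,"ry":0,"rz":0},{"gripper":1,"tx":-0.0023,"ty":0.0085,"tz":0,"rx":0,"ry":0,"rz":0},{"gripper":1,"tx":-0.0023,"ty":0.0085,"tz":0,"rx":0,"ry":0,"rz":0},{"gripper":1,"tx":-0.0023,"ty":0.0085,"tz":0,"rx":0,"ry":0,"rz":0},{"gripper":1,"tx":-0.0023,"ty":0.0085,"tz":0,"rx":0,"ry":0,"rz":0},{"gripper":1,"tx":-0.0023,"ty":0.0085,"tz":0,"rx":0,"ry":0,"rz":0},{"gripper":1,"tx":-0.0023,"ty":0.007,"tz":0,"rx":0,"ry":0,"rz":0},{"gripper":1,"tx":0,"ty":0,"tz":0,"rx":0,"ry":0,"rz":0}]'
python3 - <<'E'
from tray import *
go(645.45,-32.2,28.1,-6.25)
tray()
E
```

```text
t: 37.45
ee_pos: [587.6, -9.4, 210.1]
orientation: [-2.338, -2.095, 0.003]
ft_force: [-4.9, 1.2, 5.8]
width: 11.9
t=37.5 tip=587.6,-9.4,28.1 b0=-6.3 tilt=0.2 w=11.9 F=[-4.9  1.2  5.8]
 -> rz=-0.0 tx=-0.0164 ty=0.0599 tz=-0.0000 q6=3
top [ 576.7 -134. ] [38.2 51.8] 84.0 140
side [561.2   1.8] [309.2 112.9] 83.7 981
```

```bash
python3 -m handwheel '[{"gripper":1,"tx":-0.002,"ty":0.0065,"tz":0,"rx":0,"ry":0,"rz":0},{"gripper":1,"tx":-0.0023,"ty":0.0085,"tz":0,"rx":0,"ry":0,"rz":0},{"gripper":1,"tx":-0.0023,"ty":0.0085,"tz":0,"rx":0,"ry":0,"rz":0},{"gripper":1,"tx":-0.0023,"ty":0.0085,"tz":0,"rx":0,"ry":0,"rz":0},{"gripper":1,"tx":-0.0023,"ty":0.0085,"tz":0,"rx":0,"ry":0,"rz":0},{"gripper":1,"tx":-0.0023,"ty":0.0085,"tz":0,"rx":0,"ry":0,"rz":0},{"gripper":1,"tx":-0.0025,"ty":0.007,"tz":0,"rx":0,"ry":0,"rz":0},{"gripper":1,"tx":0,"ty":0,"tz":0,"rx":0,"ry":0,"rz":0}]'
python3 - <<'E'
from tray import *
go(645.45,-32.2,28.1,-6.25)
E
python3 -m handwheel '[{"gripper":1,"tx":0,"ty":0.001,"tz":0,"rx":0,"ry":0,"rz":-0.7},{"gripper":1,"tx":0,"ty":0,"tz":0,"rx":0,"ry":0,"rz":-1.3},{"gripper":1,"tx":0,"ty":0,"tz":0,"rx":0,"ry":0,"rz":-1.3},{"gripper":1,"tx":0,"ty":0,"tz":0,"rx":0,"ry":0,"rz":-1.3},{"gripper":1,"tx":0,"ty":0,"tz":0,"rx":0,"ry":0,"rz":-1.3},{"gripper":1,"tx":0,"ty":0,"tz":0,"rx":0,"ry":0,"rz":-1.3},{"gripper":1,"tx":0,"ty":0,"tz":0,"rx":0,"ry":0,"rz":-1.3},{"gripper":1,"tx":0,"ty":0,"tz":0,"rx":0,"ry":0,"rz":0}]'
python3 - <<'E'
from tray import *
go(645.45,-32.2,28.1,2.25)
tray()
s=snap("side","side21");crop(s,200,160,420,380,"c21",3)
E
```

```text
t: 38.55
ee_pos: [641.7, -31.4, 210.0]
orientation: [-2.338, -2.095, 0.003]
ft_force: [-4.0, 1.1, 6.4]
width: 11.6
t=38.5 tip=641.7,-31.4,28.0 b0=-6.3 tilt=0.2 w=11.6 F=[-4.   1.1  6.4]
 -> rz=-0.0 tx=-0.0004 ty=0.0038 tz=-0.0001 q6=3
t: 39.55
ee_pos: [643.7, -31.7, 210.1]
orientation: [2.177, 2.264, 0.001]
ft_force: [1.5, 0.3, 1.9]
width: 11.6
t=39.5 tip=643.7,-31.7,28.1 b0=2.3 tilt=0.1 w=11.6 F=[1.5 0.3 1.9]
 -> rz=0.0 tx=-0.0006 ty=0.0017 tz=-0.0000 q6=-5
top [ 649.  -169.4] [56.4 21.1] 13.5 117
side [617.  -20.1] [112.8 307.7] 0.9 897
```

View pics/c21.png

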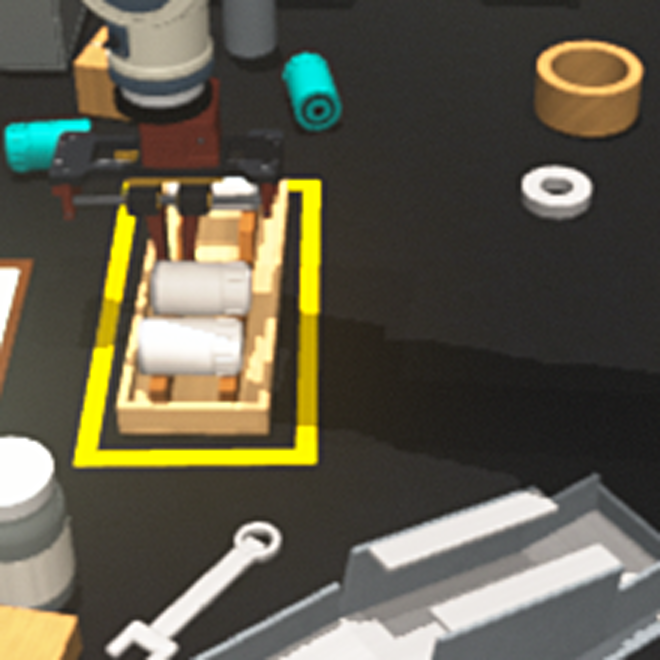

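```bash
python3 -m handwheel '[{"gripper":0.74,"tx":0,"ty":0,"tz":0,"rx":0,"ry":0,"rz":0},{"gripper":0.74,"tx":0,"ty":0,"tz":0,"rx":0,"ry":0,"rz":0},{"gripper":0.74,"tx":0,"ty":0,"tz":0,"rx":0,"ry":0,"rz":0},{"gripper":0.74,"tx":0,"ty":0,"tz":-0.015,"rx":0,"ry":0,"rz":0},{"gripper":0.74,"tx":0,"ty":0,"tz":-0.03,"rx":0,"ry":0,"rz":0},{"gripper":0.74,"tx":0,"ty":0,"tz":-0.05,"rx":0,"ry":0,"rz":0},{"gripper":0.74,"tx":0,"ty":0,"tz":-0.05,"rx":0,"ry":0,"rz":0},{"gripper":0.74,"tx":0,"ty":0,"tz":-0.05,"rx":0,"ry":0,"rz":0}]'
python3 -m handwheel '[{"gripper":0.74,"tx":0,"ty":-0.05,"tz":0,"rx":0,"ry":0,"rz":0},{"gripper":0.74,"tx":0.03,"ty":-0.05,"tz":0,"rx":0,"ry":0,"rz":0},{"gripper":0.74,"tx":0.05,"ty":-0.03,"tz":0,"rx":0,"ry":0,"rz":0},{"gripper":0.74,"tx":0.055,"ty":0,"tz":0,"rx":0,"ry":0,"rz":0},{"gripper":0.74,"tx":0.055,"ty":0,"tz":0,"rx":0,"ry":0,"rz":0},{"gripper":0.74,"tx":0.055,"ty":0,"tz":0,"rx":0,"ry":0,"rz":0},{"gripper":0.74,"tx":0.055,"ty":0,"tz":0,"rx":0,"ry":0,"rz":0},{"gripper":0.74,"tx":0,"ty":0,"tz":0,"rx":0,"ry":0,"rz":0}]'
cat > chk.py <<'E'
from tray import *
import sys
tray()
for n in ["top","side"]:
    s=snap(n,n+sys.argv[1]);W=cloud(s).reshape(-1,3);k=~np.isnan(W[:,0]);C=s["image"].reshape(-1,3)[k].astype(int);W=W[k]
    for a in [(623,-135),(617.5,9),(615,81)]:
        try: print(fitcyl(W,*a,zc=49,rad=45))
        except Exception as e: print(e)
    y=(C[:,0]>150)&(C[:,1]>140)&(C[:,2]<70)&(np.abs(W[:,2])<8)&(W[:,0]<800)&(W[:,0]>450)
    r=cv2.minAreaRect(W[y][:,:2].astype(np.float32));print("outline",np.round(r[0],1),np.round(r[1],1),round(r[2],1))
E
python3 chk.py 22
```

```text
t: 40.7
ee_pos: [643.0, -31.6, 407.8]
orientation: [2.177, 2.264, 0.001]
ft_force: [-0.1, 0.6, -0.4]
width: 22.8
t: 41.7
ee_pos: [501.2, 266.0, 406.0]
orientation: [2.172, 2.269, 0.003]
ft_force: [-0.6, -1.0, -0.5]
width: 23.1
top [617.1 -24.1] [113.6 304.6] 0.9 1885
side [617.  -24.3] [113.2 312.4] 0.7 920
(array([ 621.7, -132.3]), np.float64(-179.4), 'z', np.float64(48.6), 'len', np.float64(75.6), 801)
(array([617.5,  11.7]), np.float64(-179.3), 'z', np.float64(48.5), 'len', np.float64(75.5), 839)
(array([617.5,  83.6]), np.float64(-179.3), 'z', np.float64(48.6), 'len', np.float64(75.5), 838)
outline [620.1 -25.7] [181.4 374.6] 2.5
(array([ 622.7, -134.7]), np.float64(181.1), 'z', np.float64(50.9), 'len', np.float64(76.6), 144)
(array([617.5,  10.1]), np.float64(-178.5), 'z', np.float64(50.5), 'len', np.float64(75.4), 579)
(array([617.3,  82.1]), np.float64(-179.0), 'z', np.float64(50.5), 'len', np.float64(74.3), 661)
outline [617.4 -26.1] [180.5 379.3] 2.3
```

View pics/top22.png

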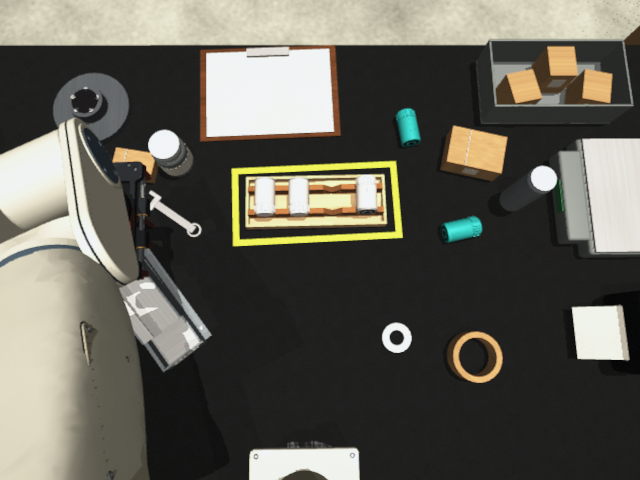

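View pics/side22.png

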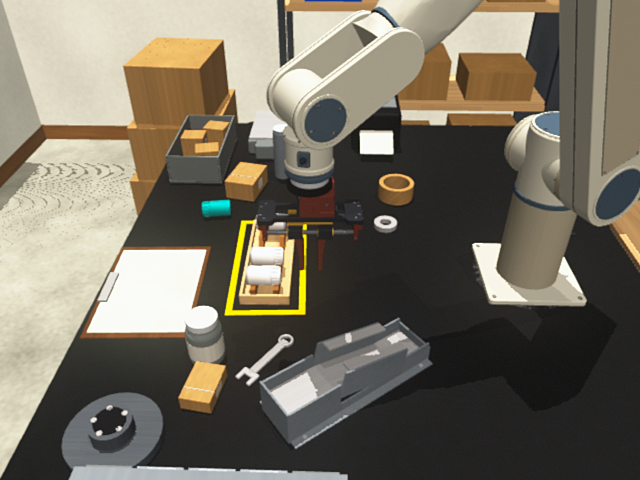

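Tray and filters look right. I'll wait a few seconds with the arm clear, in case the tray gets knocked, and check again.

```bash
for i in 1 2 3; do python3 -m handwheel '[{"gripper":0.74,"tx":0,"ty":0,"tz":0,"rx":0,"ry":0,"rz":0},{"gripper":0.74,"tx":0,"ty":0,"tz":0,"rx":0,"ry":0,"rz":0},{"gripper":0.74,"tx":0,"ty":0,"tz":0,"rx":0,"ry":0,"rz":0},{"gripper":0.74,"tx":0,"ty":0,"tz":0,"rx":0,"ry":0,"rz":0},{"gripper":0.74,"tx":0,"ty":0,"tz":0,"rx":0,"ry":0,"rz":0},{"gripper":0.74,"tx":0,"ty":0,"tz":0,"rx":0,"ry":0,"rz":0},{"gripper":0.74,"tx":0,"ty":0,"tz":0,"rx":0,"ry":0,"rz":0},{"gripper":0.74,"tx":0,"ty":0,"tz":0,"rx":0,"ry":0,"rz":0}]' | head -1; done
python3 chk.py 23
python3 - <<'E'
import cv2,numpy as np
# other things: compare first and last top view
a=cv2.imread("pics/top0.png").astype(int);b=cv2.imread("pics/top23.png").astype(int)
d=np.abs(a-b).max(2)
for n,(u0,v0,u1,v1) in dict(tub=(150,125,195,180),wrench=(140,188,205,240),bearing=(378,318,416,358),tape=(445,328,507,385),padbox=(440,122,512,185),spray=(495,160,560,215),turq1=(395,105,422,150),turq2=(438,214,484,245)).items():
    print(n,(d[v0:v1,u0:u1]>40).mean().round(3))
E
```

```text
t: 42.9
t: 43.9
t: 44.9
top [617.2 -24.2] [114.1 304.4] 1.1 1871
side [617.1 -25. ] [112.5 310.8] 0.9 912
(array([ 621.8, -132.3]), np.float64(-178.5), 'z', np.float64(48.6), 'len', np.float64(76.3), 818)
(array([617.4,  11.9]), np.float64(-179.4), 'z', np.float64(48.7), 'len', np.float64(75.7), 837)
(array([617.6,  84. ]), np.float64(-179.3), 'z', np.float64(48.6), 'len', np.float64(75.5), 840)
outline [619.7 -25.9] [181.2 374.6] 2.4
(array([ 622.7, -134.4]), np.float64(180.3), 'z', np.float64(51.8), 'len', np.float64(77.0), 121)
(array([617.5,   9.8]), np.float64(-178.4), 'z', np.float64(50.7), 'len', np.float64(75.3), 576)
(array([617.2,  82.1]), np.float64(-178.4), 'z', np.float64(50.3), 'len', np.float64(74.4), 660)
outline [617.3 -24.6] [180.5 377.9] 2.4
tub 0.003
wrench 0.036
bearing 0.0
tape 0.0
padbox 0.0
spray 0.0
turq1 0.0
turq2 0.0
```

```bash
python3 - <<'E'
import cv2,numpy as np
a=cv2.imread("pics/side0.png").astype(int);b=cv2.imread("pics/side23.png").astype(int)
d=np.abs(a-b).max(2)
for n,(u0,v0,u1,v1) in dict(wrench=(232,330,297,388),plugbox=(176,358,230,414),tub=(183,305,228,362)).items(): print(n,(d[v0:v1,u0:u1]>40).mean().round(3))
from workcell import ctrl
print(ctrl.close_job())
E
```

```text
wrench 0.0
plugbox 0.0
tub 0.0
the job is handed in; nothing more can be done
None
```

I finished the job and handed it in at about t = 45 s of the 210 s allowed.

**What I did**
- I freed the jammed filter with shut fingers through the hood slot, pushed it up to the shelf and lifted it out there. It went into notch 3.
- The two loose white filters went into notches 0 and 2, and notch 1 stayed empty. Only two loose white filters were on the counter, and I left both turquoise look-alikes alone.
- I gripped the loaded tray by a rail, slid it flat along the counter into the taped outline and turned it in line.

**Last checks**
- **Tray:** it is about 2–3 mm and 1.4° off the outline's centre and direction. The gap to the tape is about 19 mm on the long sides and 20 mm at the ends, so it lies fully inside.
- **Filters:** all three sit at the settled height. The top camera reads about 48.6 mm and the side camera 50.3–51.8 mm, against 49 mm expected; the cameras differ by about 2 mm throughout. They are at notch spacing and lie along the tray's x.
- **Other things:** start and end pictures match. In the top view the arm covers the small box and overlaps the wrench area, which showed a 4% difference. The side view shows no change at either.

The fingers touched a hood lip lightly (about 14 N) on the first descent, and I moved them sideways clear of it. I saw no knock to the tray. The highest force readings, 14–20 N, came while seating filters in their notches.

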